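# Shut the medicine box and hold its key turned

### The job

Press the lid of the blue medicine box down until it is fully shut; then take the orange-headed key from its wooden stand, push it into the lock in the lid, easing it past the sticky pins (a little wiggle helps) until it is fully home, and turn it a quarter turn clockwise, to the stop. The lock springs back if let go, so finish with the key still in your grip and held turned. Leave the mug, the salt shaker and the oil bottle standing where they are.

Things in the scene. Friction and masses are not known exactly. Their poses are not given: they have to be found in the camera images.
- case: Blue open steel case of the medicine box, 140 x 140 x 66 mm, fixed to the worktop; origin at the middle of its underside, z up, the lid's hinge along its +x upper edge (far side), thumb pad at its -x side.
- lid (a joint): Hinge of the blue lid (144 x 144 x 6 mm), rad: 0 fully shut, positive open; starts ajar. The hinge lies on the case's +x upper edge, at (70, 0, 66) mm in the case's frame, its axis along the case's y. Friction keeps the lid where it is left; about 2 to 5 N on the thumb pad moves it down.
- thumb_pad (a point): Middle of the upper face of the dark rubber pad (18 x 50 mm) at the lid's free -x edge, where to press; moves with the lid, 128 mm from the hinge; with the lid shut it is 74 mm above the worktop.
- lock_face (a point): Centre of the square steel lock face (34 x 34 mm) at the mouth of the keyway; 82 mm from the hinge; 76 mm above the worktop (4 mm proud of the lid) when shut. Axes as the lid's (the case's when shut), z out of the lock. Keyway: slot 15 (x) x 8 mm (y) through the 5 mm face plate, which stops the key turning until it is within 2.5 mm of home, then 13.8 x 6.6 mm in the plug beneath.
- lock_plug (a joint): Rotation of the lock plug, rad: 0 at rest, keyway along the slot; grows clockwise seen from above, to the stop at 1.5. A spring (up to about 0.15 N m) turns it back when let go; the key has about 0.15 rad of play in it. Two sprung pins, 7.5 and 14.5 mm under the plug's top (12.5 and 19.5 mm under the lock face), hold the key back with some 3 to 10 N on its way in, less if wiggled.
- key: Loose key, 40 g, hanging blade down in its stand. Origin: on its axis, centre of the shoulder (flat underside of the head), which rests on the lock face when home; z up, x along the width of head and blade. Head: orange with a round top and a black dot on each flat side, 28 (x) x 11 (y) x 40 mm (z, all above the origin), to be gripped across the 11 mm. Symmetric under a half turn.
- key_tip (a point): Rounded tip of the key's blade, on its axis, 27.5 mm below the key's origin. From the head down: a round neck 5 mm across to 7.5 mm below the origin, then the blade, 12 (key's x) x 5 mm (y), to the tip.
- stand: Wooden key stand, a fixed block 60 x 60 x 45 mm with a slot in its top (15 mm along its x, 8 mm along its y, 34 mm deep) in which the key hangs, its shoulder on the top; origin at the middle of its underside.
- mug: Dark grey and pale blue mug, 90 x 122 x 94 mm, a bystander; origin at the middle of its underside.
- salt_shaker: Salt shaker, glass with a grey top, 44 mm across, 90 mm tall, a bystander; origin at the middle of its underside.
- oil_bottle: Green-labelled glass oil bottle with a yellow cap, 61 mm across, 268 mm tall, a bystander; origin at the middle of its underside.
Not all that is in view belongs to the job. There is more than one size of the key; the job needs the largest.

How it is judged:
By the outcome, as a careful person would: the job done as asked, in the order asked, and still so for the second after the job is handed in, while the arm keeps its last pose, push and grip.
It also fails if it takes over 64 s, if anything falls off the work surface, if the arm or the gripper's body presses on something with over 40 N, if the wrist force passes 120 N, or if a joint passes its speed limit or range.

### The arm

A 6-joint arm with a two-finger parallel gripper is mounted at the origin on a cart in front of the work surface, level with it; the furniture and walls round the work are solid. World frame = base frame: x ahead of the robot, y to its left, z up, the work surface at z = 0. Lengths are in m, angles in rad, forces in N, time in s.
With the tool pointing down it reaches from about 0.375 to 0.975 m from the base axis. Payload 3.8 kg.
Tool frame: the origin (TCP) lies midway between the tips of the shut fingers; the grasp point (between the pads) lies 19 mm behind it; z points along the fingers, y is the line along which they close (so a half turn about z gives the same grasp; the last joint's range is limited). The gripper opens to 85 mm and grips with 20 to 120 N. Pads are 22 mm wide; open, the fingers measure 114 mm over their backs; the gripper's body (76 mm by 85 mm) begins 54 mm behind the grasp point. The pads swing forward as they close: fully open they stand 13 mm farther back than shut.
Start: joints at [-0.037, 0.264, 1.604, -0, 1.274, -0.037], TCP at [0.675, -0, 0.193] pointing down, gripper open.
Joint ranges: [-2.63, 2.63], [-0.94, 2.18], [0.31, 2.57], [-1.31, 4.45], [0, 2.66], [-2.55, 2.55]. Speed limits (rad/s): [2.57, 2.57, 3.14, 3.14, 3.14, 3.14].

### API

Orientations are given as a rotation vector (axis times angle).
In Python, from workcell import bot, read_camera, camera_info, ticket gives the robot as it stands.
- The arm moves only by the tool servo_tool, never from a script. Its argument "targets" is a list of rows, each an object of numbers: "hand": the closure, from -1 (fully open) to 1 (shut); "x", "y", "z": the shift along the tool's x, y, z as a fraction of full scale; "roll": the turn about the tool's z as a fraction of full scale. In form: [{"hand": .., "x": .., "y": .., "z": .., "roll": ..}, ...]. A call has 1 to 10 rows; each row is the pose to reach, as a shift and turn from the pose commanded when the call began, along the tool's axes at that moment, turning the shorter way round; what a row does not reach only later rows make up. Full scale, the value 1, is 50 cm for a shift and 180 degrees for a turn. A row lasts 1/12 s, in which the tool goes at most 41.7 mm and 7.16 degrees, less where a joint would pass 70% of its speed; a pose out of reach is approached as far as the arm can. A call with a number of a shift or a turn outside -1 to 1 is refused whole. A call with a gripper value outside its range is refused whole. The fingers move at their own pace and stop on an object; "grip_force" is the grip in N (left out, the last holds). Time passes only in rows, so rows that repeat a pose let the fingers close. It gives the time, the measured TCP pose, the force, the opening and the grip force at its end, in the units of the state.
- bot.read_state(): the state, without advancing time (a new reading comes with each control period).
- read_camera(name): name is "scene" or "side" or "wrist"; returns the picture (480x640x3 uint8, red, green, blue); there is no depth.
- camera_info(name): a dict with "fx", "fy", "cx", "cy" (pixels), "eye" and "orientation" of the camera in the world; the wrist camera has in their place "T_tool_cam" (4x4, takes a point from camera to tool coordinates, whose origin is the TCP and whose axes are the flange's). Camera axes: x right, y down, z forward; pixel columns grow to the right and rows downward; lengths in m; the calibration is good to about 2 mm. The wrist camera is an equidistant fisheye: a pixel r from the principal point sees the ray r / f radians off the axis. A picture is of the moment at which its call begins: read the wrist's pose just before it. camera_info takes no time and is no camera call.
- ticket.finish_job(): hands the job in; it is judged then, once.
The state is a dict: "time": time; "q": joint angles; "joint_vel": joint speeds; "joint_torque": joint torques, N m; "tool_pos": TCP position; "tcp_rot": TCP orientation; "wrist_force": force on the tool from outside, world axes, zero at the start; "torque": the same for the moment, N m; "width": opening from 0.0 (shut) to 1.0 (fully open); "grip_force": force on a finger pad.
Only numpy, scipy, OpenCV 4.12 (cv2) and the standard library are available. Lean on these libraries where they do the work, as an engineer would, in place of code of your own. Each camera call takes 0.05 s, during which the arm holds its last target. There are 200 camera calls.

## Working session

There is one attempt and no reset: what is moved stays moved. The work goes in short steps, Python scripts to look and compute and a tool call to move; the robot and the scene stay as the last step left them, time stands still between calls to the robot, and variables do not carry over. Pictures are saved under pics/ and viewed, at most 10 in all, crops included, and the job is handed in when it is done.

Besides the shell and the picture viewer there is one more tool, called after ">>>" in YAML: its name, and indented under it one key for each argument. servo_tool: Moves the arm, as the interface text tells. Its arguments: {"type":"object","properties":{"targets":{"type":"array"},"grip_force":{"type":"number"}},"required":["targets"]}

```bash
mkdir -p pics; cat > h.py <<'E'
import numpy as np, cv2
from scipy.spatial.transform import Rotation as R
from workcell import bot, read_camera, camera_info, ticket
def save(n,im): cv2.imwrite('pics/'+n, im[...,::-1])
E
python3 - <<'E'
from h import *
s=bot.read_state(); print(s)
for n in ("scene","side","wrist"):
    print(n,camera_info(n)); im=read_camera(n); np.save(n+'.npy',im); save(n+'0.png',im)
E
```

```text
{'time': 0.0, 'q': array([-3.69203331e-02,  2.64768440e-01,  1.60539113e+00,  1.05121513e-06,
        1.27370872e+00, -3.68607066e-02]), 'joint_vel': array([ 0.00126278,  0.00020983, -0.0008393 , -0.0014171 ,  0.00109439,
       -0.00134727]), 'joint_torque': array([ 6.10465631e-04, -5.15121067e+01, -3.67308676e+01, -4.07824507e-05,
        1.31324201e-02,  1.46811578e-05]), 'tool_pos': array([6.74170491e-01, 1.54535150e-05, 1.91942587e-01]), 'tcp_rot': array([-2.22032785, -2.22019477,  0.00243021]), 'wrist_force': array([ 0.55245353, -0.56199526,  0.22796459]), 'torque': array([0.06780231, 0.01540516, 0.00402054]), 'grip_force': 0.0, 'width': 0.9942819763827397}
scene {'fx': 453.62827856716063, 'fy': 453.62827856716063, 'cx': 329.7387740574662, 'cy': 239.4599252539966, 'eye': array([ 0.30986534, -0.5689405 ,  0.69537828]), 'orientation': array([-2.28681135,  0.6022063 , -0.2271439 ])}
side {'fx': 478.78479810273996, 'fy': 478.78479810273996, 'cx': 324.3524915550209, 'cy': 235.04275662511174, 'eye': array([0.38882288, 0.64991972, 0.62134203]), 'orientation': array([-0.48411836,  2.6585192 , -1.32149852])}
wrist {'fx': 371.64829954431775, 'fy': 371.64829954431775, 'cx': 319.7198110870246, 'cy': 237.87998988228293, 'T_tool_cam': array([[ 1.35318070e-04, -9.50562314e-01, -3.10533845e-01,
         7.95900318e-02],
       [ 9.99999979e-01,  1.77280798e-04, -1.06907443e-04,
        -4.95609068e-04],
       [ 1.56673874e-04, -3.10533824e-01,  9.50562317e-01,
        -1.81910389e-01],
       [ 0.00000000e+00,  0.00000000e+00,  0.00000000e+00,
         1.00000000e+00]])}
```

View pics/scene0.png

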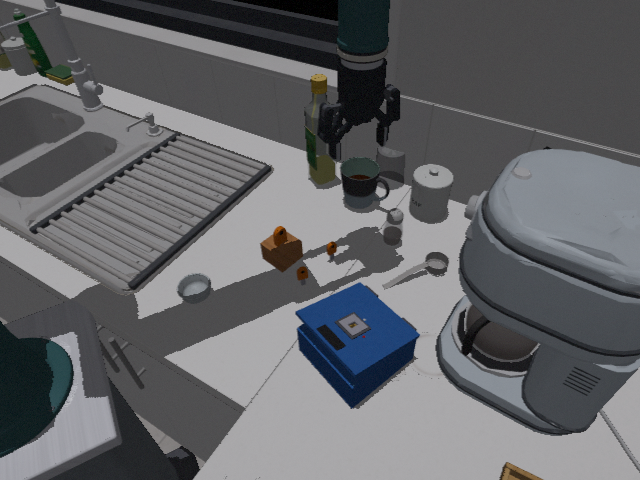

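View pics/side0.png

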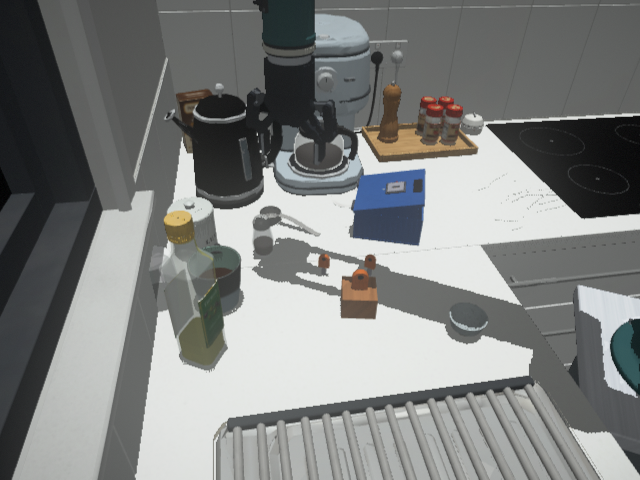

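View pics/wrist0.png

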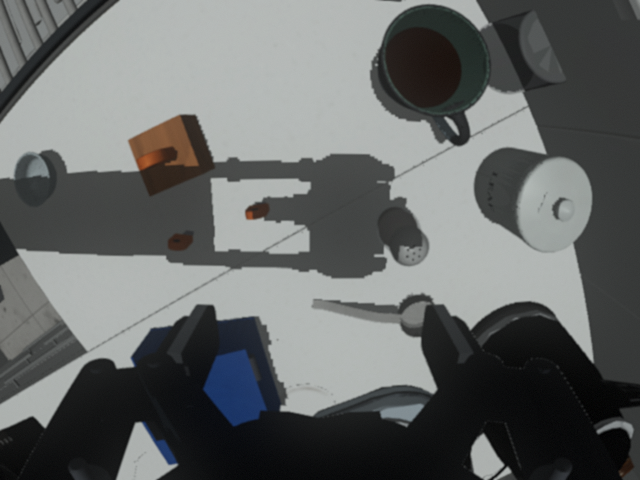

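The scene view shows the blue box (355,340), its lock face (353,325) and its dark pad (330,337). The stand is at (281,250) with the big key's head at (280,235), and the two smaller keys are decoys at (302,273) and (332,248). The side view has the box at (390,205), the lock at (395,187), the pad at (418,185) and the key head at (360,275). The wrist view has the stand at (170,155). Next I'll mask and triangulate.

```bash
cat >> h.py <<'E'
def rays(name,uv,s=None):
    i=camera_info(name); uv=np.atleast_2d(np.array(uv,float))
    x=(uv[:,0]-i['cx'])/i['fx']; y=(uv[:,1]-i['cy'])/i['fy']
    if name!='wrist':
        d=np.c_[x,y,np.ones(len(x))]; o=np.array(i['eye']); Rm=R.from_rotvec(i['orientation']).as_matrix()
    else:
        r=np.hypot(x,y); k=np.where(r>1e-9,np.sin(r)/np.maximum(r,1e-9),1)
        d=np.c_[x*k,y*k,np.cos(r)]; T=np.array(i['T_tool_cam']); Rt=R.from_rotvec(s['tcp_rot']).as_matrix()
        Rm=Rt@T[:3,:3]; o=s['tool_pos']+Rt@T[:3,3]
    d=d@Rm.T; return o,d/np.linalg.norm(d,axis=1)[:,None]
def plane(o,d,z): return o+d*((z-o[2])/d[:,2])[:,None]
def tri(*od):
    A=sum(np.eye(3)-np.outer(d,d) for o,d in od); b=sum((np.eye(3)-np.outer(d,d))@o for o,d in od)
    p=np.linalg.solve(A,b); e=[np.linalg.norm(np.cross(p-o,d)) for o,d in od]; return p,max(e)
def hsv(im): return cv2.cvtColor(im,cv2.COLOR_RGB2HSV)
def blobs(mask,amin=15):
    n,l,st,c=cv2.connectedComponentsWithStats(mask.astype(np.uint8))
    return [(st[k,4],*st[k,:4],*c[k].round(1)) for k in range(1,n) if st[k,4]>=amin]
E
python3 - <<'E'
from h import *
out=[]
for n,b,k in (("scene",(250,220,430,410),0),("side",(330,160,450,325),0)):
    im=np.load(n+'.npy'); H=hsv(im)
    x0,y0,x1,y1=b
    h,s,v=H[...,0],H[...,1],H[...,2]
    m=(h<25)&(s>120)&(v>60); m[:y0]=0;m[y1:]=0;m[:,:x0]=0;m[:,x1:]=0
    print(n,'orange',blobs(m))
    m=(h>100)&(h<125)&(s>150); 
    for B in blobs(m,300): print('blue',B)
    c=cv2.resize(im[y0:y1,x0:x1],None,fx=400/(x1-x0),fy=400/(x1-x0),interpolation=cv2.INTER_CUBIC)
    out.append(np.vstack([c,np.zeros((600-c.shape[0],400,3),np.uint8)])[:600])
save('crop1.png',np.hstack(out))
E
```

```text
scene orange [(np.int32(395), np.int32(261), np.int32(226), np.int32(37), np.int32(25), np.float64(277.8), np.float64(238.8)), (np.int32(91), np.int32(327), np.int32(242), np.int32(10), np.int32(13), np.float64(331.1), np.float64(247.9)), (np.int32(108), np.int32(297), np.int32(267), np.int32(11), np.int32(13), np.float64(302.0), np.float64(273.1))]
blue (np.int32(8310), np.int32(296), np.int32(283), np.int32(123), np.int32(125), np.float64(355.8), np.float64(342.2))
side orange [(np.int32(69), np.int32(353), np.int32(269), np.int32(15), np.int32(8), np.float64(360.0), np.float64(272.3)), (np.int32(66), np.int32(359), np.int32(288), np.int32(12), np.int32(12), np.float64(365.8), np.float64(293.7)), (np.int32(17), np.int32(374), np.int32(289), np.int32(3), np.int32(11), np.float64(374.7), np.float64(294.1))]
```

View pics/crop1.png

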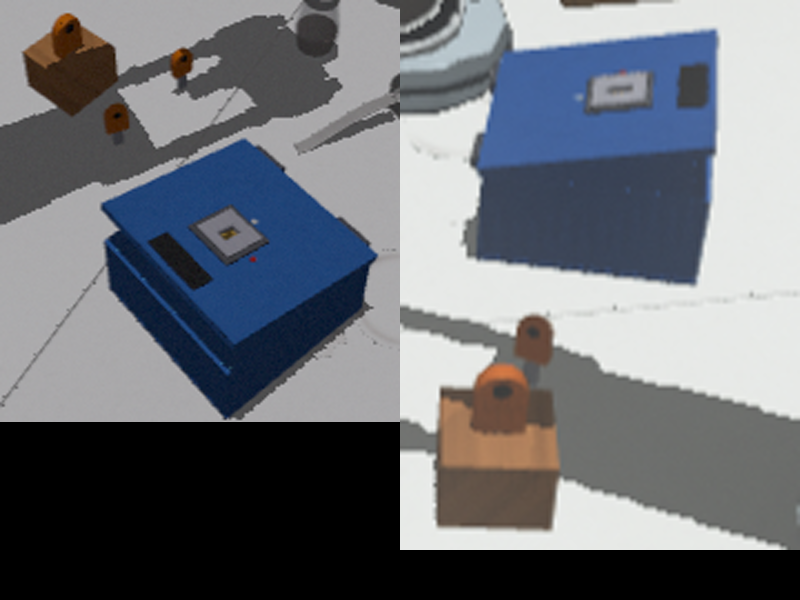

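```bash
python3 - <<'E'
from h import *
sc=lambda x,y:(250+x/2.2222,220+y/2.2222); sd=lambda x,y:(330+(x-400)/3.3333,160+y/3.3333)
def T(nm,a,b):
    oa,da=rays('scene',sc(*a)); ob,db=rays('side',sd(*b)); p,e=tri((oa,da[0]),(ob,db[0])); print(nm,p.round(4),round(e,4))
T('lock',(230,235),(619,92)); T('pad',(180,261),(693,86)); T('keydot',(66,33),(502,392))
T('lid far+y',(247,140),(503,52)); T('lid near+y',(103,207),(479,166));
T('lid near -y',(236,346),(716,151)); 
T('lid hinge-y',(376,255),(716,33)); T('lid c',(103,207),(716,151))
T('pad a',(150,237),(680,106));T('pad b',(210,284),(706,66))
o,d=rays('side',[sd(440,388),sd(440,465),sd(558,470),sd(555,390)]); print(plane(o,d,.045).round(4))
E
```

```text
lock [ 0.5331 -0.2206  0.0899] 0.0017
pad [ 0.4885 -0.2278  0.1005] 0.0016
keydot [0.5274 0.0512 0.0655] 0.0009
lid far+y [ 0.5874 -0.1732  0.1251] 0.0108
lid near+y [ 0.5351 -0.1212  0.065 ] 0.0599
lid near -y [ 0.4892 -0.2718  0.0342] 0.0204
lid hinge-y [ 0.5362 -0.3046  0.1237] 0.0557
lid c [ 0.462  -0.1605  0.1002] 0.0022
pad a [ 0.4857 -0.1993  0.1001] 0.004
pad b [ 0.4908 -0.2551  0.1024] 0.0072
[[0.5635 0.0386 0.045 ]
 [0.5453 0.0935 0.045 ]
 [0.4885 0.0751 0.045 ]
 [0.5055 0.0176 0.045 ]]
```

>>> servo_tool:
  targets:
    - {"hand": 1,"x": -0.456,"y": -0.376,"z": 0.0,"roll": 0}
    - {"hand": 1,"x": -0.456,"y": -0.376,"z": 0.0,"roll": 0}
    - {"hand": 1,"x": -0.456,"y": -0.376,"z": 0.0,"roll": 0}
    - {"hand": 1,"x": -0.456,"y": -0.376,"z": 0.0,"roll": 0}
    - {"hand": 1,"x": -0.456,"y": -0.376,"z": 0.0,"roll": 0}
    - {"hand": 1,"x": -0.456,"y": -0.376,"z": 0.0,"roll": 0}
    - {"hand": 1,"x": -0.456,"y": -0.376,"z": 0.0,"roll": 0}
    - {"hand": 1,"x": -0.456,"y": -0.376,"z": 0.12,"roll": 0}
    - {"hand": 1,"x": -0.456,"y": -0.376,"z": 0.12,"roll": 0}
    - {"hand": 1,"x": -0.456,"y": -0.376,"z": 0.12,"roll": 0}
  grip_force: 40

```text
time: 0.98
tool_pos: [0.4822, -0.227, 0.1281]
tcp_rot: [-2.218, -2.212, 0.005]
wrist_force: [0.2, 0.5, -0.2]
width: -0.002
grip_force: 0.0
```

>>> servo_tool:
  targets:
    - {"hand": 1,"x": 0,"y": 0.006,"z": 0.02,"roll": 0}
    - {"hand": 1,"x": 0,"y": 0.006,"z": 0.04,"roll": 0}
    - {"hand": 1,"x": 0,"y": 0.006,"z": 0.055,"roll": 0}
    - {"hand": 1,"x": 0,"y": 0.006,"z": 0.07,"roll": 0}
    - {"hand": 1,"x": 0,"y": 0.006,"z": 0.08,"roll": 0}
    - {"hand": 1,"x": 0,"y": 0.006,"z": 0.09,"roll": 0}
    - {"hand": 1,"x": 0,"y": 0.006,"z": 0.1,"roll": 0}
    - {"hand": 1,"x": 0,"y": 0.006,"z": 0.105,"roll": 0}
    - {"hand": 1,"x": 0,"y": 0.006,"z": 0.11,"roll": 0}
    - {"hand": 1,"x": 0,"y": 0.006,"z": 0.11,"roll": 0}

```text
time: 1.82
tool_pos: [0.4897, -0.2279, 0.0778]
tcp_rot: [-2.221, -2.221, 0.0]
wrist_force: [0.8, -0.0, -0.5]
width: 0.001
grip_force: 0.0
```

>>> servo_tool:
  targets:
    - {"hand": 1,"x": 0,"y": 0,"z": 0.004,"roll": 0}
    - {"hand": 1,"x": 0,"y": 0,"z": 0.008,"roll": 0}
    - {"hand": 1,"x": 0,"y": 0,"z": 0.011,"roll": 0}
    - {"hand": 1,"x": 0,"y": 0,"z": 0.011,"roll": 0}

```text
time: 2.15
tool_pos: [0.4898, -0.2279, 0.0725]
tcp_rot: [-2.221, -2.221, 0.0]
wrist_force: [-0.3, -0.6, -0.2]
width: -0.001
grip_force: 0.0
```

```bash
python3 - <<'E'
from h import *
s=bot.read_state(); print(s['tool_pos'],s['wrist_force'])
out=[]
for n,b in (("scene",(280,220,430,410)),("side",(340,110,450,250))):
    im=read_camera(n); x0,y0,x1,y1=b
    c=cv2.resize(im[y0:y1,x0:x1],None,fx=400/(x1-x0),fy=400/(x1-x0),interpolation=cv2.INTER_CUBIC)
    out.append(np.vstack([c,np.zeros((600,400,3),np.uint8)])[:600])
save('crop2.png',np.hstack(out))
E
```

```text
[ 0.4897899  -0.22793901  0.07249874] [-0.31898234 -0.58893518 -0.24314902]
```

View pics/crop2.png

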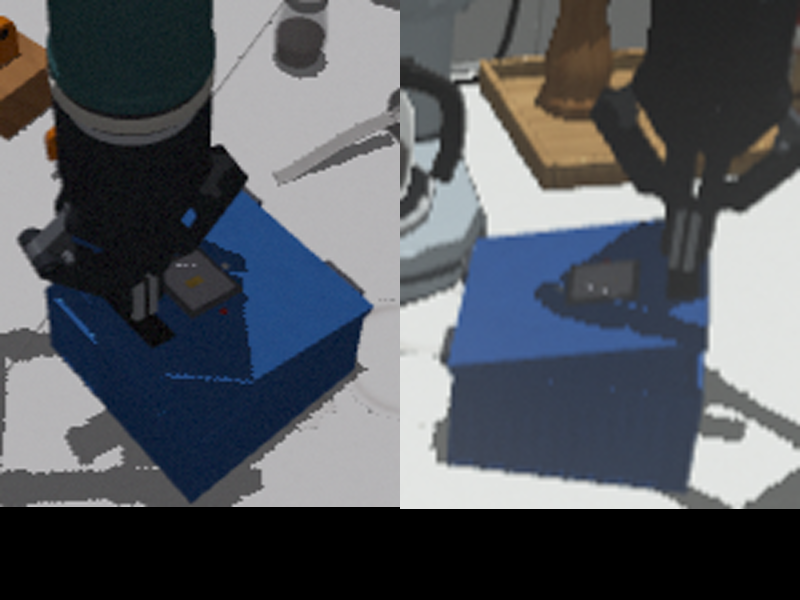

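The crop shows the shut fingers on the pad and the lid down, with the front gap gone. I'll press a bit further and watch for the stop.

>>> servo_tool:
  targets:
    - {"hand": 1,"x": 0,"y": 0,"z": 0.002,"roll": 0}
    - {"hand": 1,"x": 0,"y": 0,"z": 0.002,"roll": 0}
    - {"hand": 1,"x": 0,"y": 0,"z": 0.004,"roll": 0}
    - {"hand": 1,"x": 0,"y": 0,"z": 0.004,"roll": 0}

```text
time: 2.58
tool_pos: [0.4899, -0.228, 0.0707]
tcp_rot: [-2.221, -2.221, 0.0]
wrist_force: [-0.2, 0.0, 0.1]
width: 0.002
grip_force: 0.0
```

>>> servo_tool:
  targets:
    - {"hand": 1,"x": 0,"y": 0,"z": 0.002,"roll": 0}
    - {"hand": 1,"x": 0,"y": 0,"z": 0.004,"roll": 0}
    - {"hand": 1,"x": 0,"y": 0,"z": 0.004,"roll": 0}

```text
time: 2.83
tool_pos: [0.4898, -0.2279, 0.0685]
tcp_rot: [-2.221, -2.221, 0.0]
wrist_force: [0.3, 0.3, -0.4]
width: -0.001
grip_force: 0.0
```

>>> servo_tool:
  targets:
    - {"hand": 1,"x": 0,"y": 0,"z": 0.002,"roll": 0}
    - {"hand": 1,"x": 0,"y": 0,"z": 0.004,"roll": 0}
    - {"hand": 1,"x": 0,"y": 0,"z": 0.004,"roll": 0}

```text
time: 3.08
tool_pos: [0.49, -0.2281, 0.0669]
tcp_rot: [2.221, 2.221, -0.0]
wrist_force: [-0.4, 0.3, 2.3]
width: -0.005
grip_force: 0.9
```

>>> servo_tool:
  targets:
    - {"hand": 1,"x": 0,"y": 0,"z": 0.002,"roll": 0}
    - {"hand": 1,"x": 0,"y": 0,"z": 0.004,"roll": 0}
    - {"hand": 1,"x": 0,"y": 0,"z": 0.004,"roll": 0}

```text
time: 3.33
tool_pos: [0.4901, -0.2282, 0.0648]
tcp_rot: [2.221, 2.221, -0.0]
wrist_force: [-0.2, -0.4, 2.9]
width: -0.002
grip_force: 1.2
```

>>> servo_tool:
  targets:
    - {"hand": 1,"x": 0,"y": 0,"z": 0.002,"roll": 0}
    - {"hand": 1,"x": 0,"y": 0,"z": 0.004,"roll": 0}
    - {"hand": 1,"x": 0,"y": 0,"z": 0.004,"roll": 0}

```text
time: 3.58
tool_pos: [0.49, -0.2281, 0.0626]
tcp_rot: [2.221, 2.221, -0.0]
wrist_force: [-0.6, -0.2, 1.6]
width: 0.0
grip_force: 1.1
```

```bash
python3 - <<'E'
from h import *
def T(nm,a,b):
    oa,da=rays('scene',a); ob,db=rays('side',b); p,e=tri((oa,da[0]),(ob,db[0])); print(nm,p.round(4),round(e,4))
T('lock crop2',(356.1,326.1),(395.6,187)); T('tip crop2',(335.1,339.2),(417.8,191.1))
s=bot.read_state(); print(s['tool_pos'],s['wrist_force'])
out=[]
for n,b in (("scene",(280,260,430,410)),("side",(340,150,450,250))):
    im=read_camera(n); x0,y0,x1,y1=b
    c=cv2.resize(im[y0:y1,x0:x1],None,fx=400/(x1-x0),fy=400/(x1-x0),interpolation=cv2.INTER_CUBIC)
    out.append(np.vstack([c,np.zeros((600,400,3),np.uint8)])[:400])
save('crop3.png',np.hstack(out))
E
```

```text
lock crop2 [ 0.5351 -0.2235  0.09  ] 0.0029
tip crop2 [ 0.4912 -0.2277  0.0893] 0.0061
[ 0.48999403 -0.22813365  0.06262912] [-0.58860986 -0.16415888  1.61296317]
```

View pics/crop3.png

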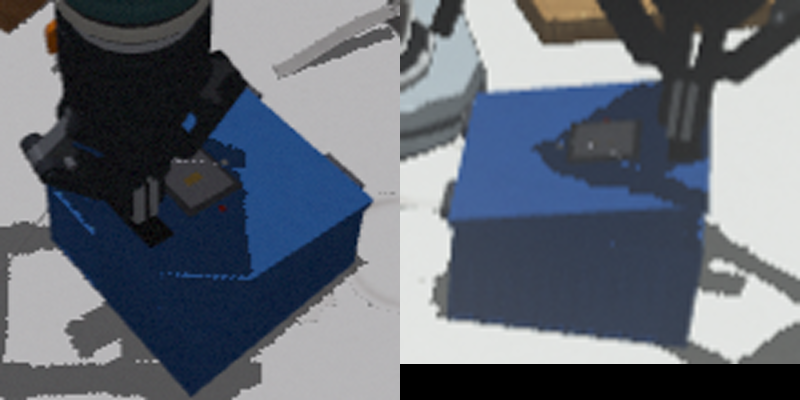

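```bash
cat >> h.py <<'E'
def proj(name,P):
    i=camera_info(name); K=np.array([[i['fx'],0,i['cx']],[0,i['fy'],i['cy']],[0,0,1]])
    q=(np.atleast_2d(P)-i['eye'])@R.from_rotvec(i['orientation']).as_matrix(); q=q@K.T; return (q[:,:2]/q[:,2:]).round(1)
E
python3 - <<'E'
from h import *
s=bot.read_state(); P=s['tool_pos'][None]+np.array([[0,0,0],[0,0,.02],[0,0,.04]])
a=proj('scene',P); b=proj('side',P)
print('crop3 coords', (a-[280,260])*400/150, (b-[340,150])*400/110+[400,0])
for n in('scene','side'):
    im=read_camera(n); h=hsv(im); u,v=(a if n=='scene' else b)[0].astype(int)
    for y in range(v-40,v+14,2): print(n,y,h[y,u-6:u+8:2,2].tolist(), h[y,u,1])
E
```

```text
crop3 coords [[137.06666667 242.66666667]
 [136.53333333 224.26666667]
 [136.         205.33333333]] [[669.45454545 183.27272727]
 [673.81818182 154.54545455]
 [678.90909091 125.09090909]]
scene 311 [18, 21, 19, 13, 25, 18, 19] 78
scene 313 [20, 24, 24, 17, 23, 16, 20] 45
scene 315 [11, 17, 19, 17, 20, 24, 18] 60
scene 317 [24, 16, 17, 23, 20, 20, 17] 67
scene 319 [15, 20, 20, 21, 19, 18, 25] 121
scene 321 [17, 18, 18, 21, 18, 16, 19] 36
scene 323 [22, 19, 24, 19, 18, 18, 24] 27
scene 325 [18, 20, 22, 22, 20, 19, 17] 46
scene 327 [21, 23, 20, 19, 18, 57, 47] 94
scene 329 [20, 18, 17, 27, 38, 20, 66] 28
scene 331 [22, 23, 18, 54, 67, 19, 68] 14
scene 333 [18, 20, 19, 67, 68, 22, 66] 19
scene 335 [19, 17, 23, 68, 64, 12, 68] 23
scene 337 [18, 21, 20, 65, 66, 19, 67] 20
scene 339 [18, 23, 19, 64, 66, 19, 65] 16
scene 341 [32, 22, 34, 65, 69, 21, 16] 16
scene 343 [60, 20, 13, 59, 18, 4, 19] 17
scene 345 [57, 58, 24, 20, 15, 15, 7] 51
scene 347 [59, 60, 61, 19, 18, 18, 16] 134
scene 349 [60, 58, 62, 58, 19, 11, 12] 198
scene 351 [61, 60, 58, 58, 57, 23, 17] 185
scene 353 [61, 59, 59, 59, 
[... 662 characters left out ...]
 74, 52, 77, 72, 72, 82] 17
side 182 [76, 70, 52, 86, 60, 82, 74] 18
side 184 [77, 75, 62, 86, 56, 87, 62] 15
side 186 [78, 77, 78, 86, 55, 86, 62] 15
side 188 [77, 78, 77, 56, 54, 74, 53] 14
side 190 [77, 77, 77, 51, 51, 53, 52] 10
side 192 [76, 77, 76, 52, 51, 52, 52] 10
side 194 [77, 79, 76, 66, 68, 70, 79] 58
side 196 [77, 78, 77, 84, 150, 151, 151] 97
side 198 [76, 77, 88, 125, 152, 150, 150] 133
side 200 [77, 76, 77, 78, 78, 129, 150] 82
side 202 [78, 80, 78, 78, 77, 77, 79] 82
side 204 [150, 117, 76, 77, 78, 77, 79] 83
side 206 [143, 143, 135, 132, 95, 84, 79] 135
side 208 [82, 82, 80, 82, 81, 79, 80] 87
side 210 [80, 79, 79, 80, 79, 77, 77] 80
side 212 [79, 80, 79, 79, 79, 76, 78] 81
```

>>> servo_tool:
  targets:
    - {"hand": 1,"x": 0,"y": 0,"z": 0.003,"roll": 0}
    - {"hand": 1,"x": 0,"y": 0,"z": 0.006,"roll": 0}
    - {"hand": 1,"x": 0,"y": 0,"z": 0.008,"roll": 0}
    - {"hand": 1,"x": 0,"y": 0,"z": 0.008,"roll": 0}

```text
time: 4.12
tool_pos: [0.4898, -0.228, 0.0585]
tcp_rot: [-2.221, -2.221, 0.0]
wrist_force: [-1.0, -1.2, 1.9]
width: -0.004
grip_force: 0.8
```

>>> servo_tool:
  targets:
    - {"hand": 1,"x": 0,"y": 0,"z": 0.002,"roll": 0}
    - {"hand": 1,"x": 0,"y": 0,"z": 0.004,"roll": 0}
    - {"hand": 1,"x": 0,"y": 0,"z": 0.004,"roll": 0}

```text
time: 4.37
tool_pos: [0.4898, -0.2279, 0.0565]
tcp_rot: [-2.221, -2.221, 0.0]
wrist_force: [-1.5, 0.5, 1.8]
width: -0.002
grip_force: 0.9
```

>>> servo_tool:
  targets:
    - {"hand": 1,"x": 0,"y": 0,"z": 0.003,"roll": 0}
    - {"hand": 1,"x": 0,"y": 0,"z": 0.006,"roll": 0}
    - {"hand": 1,"x": 0,"y": 0,"z": 0.006,"roll": 0}

```text
time: 4.62
tool_pos: [0.4899, -0.228, 0.0534]
tcp_rot: [-2.221, -2.221, 0.0]
wrist_force: [-1.3, -0.1, 1.7]
width: -0.006
grip_force: 0.8
```

>>> servo_tool:
  targets:
    - {"hand": 1,"x": 0,"y": 0,"z": 0.003,"roll": 0}
    - {"hand": 1,"x": 0,"y": 0,"z": 0.006,"roll": 0}
    - {"hand": 1,"x": 0,"y": 0,"z": 0.006,"roll": 0}

```text
time: 4.87
tool_pos: [0.4899, -0.228, 0.0504]
tcp_rot: [-2.221, -2.221, 0.0]
wrist_force: [-0.7, -0.7, 0.6]
width: -0.004
grip_force: 0.7
```

>>> servo_tool:
  targets:
    - {"hand": 1,"x": 0,"y": 0,"z": 0.003,"roll": 0}
    - {"hand": 1,"x": 0,"y": 0,"z": 0.006,"roll": 0}
    - {"hand": 1,"x": 0,"y": 0,"z": 0.006,"roll": 0}

```text
time: 5.12
tool_pos: [0.4899, -0.228, 0.0474]
tcp_rot: [-2.221, -2.221, 0.0]
wrist_force: [-0.6, -0.5, 1.7]
width: 0.001
grip_force: 0.6
```

>>> servo_tool:
  targets:
    - {"hand": 1,"x": 0,"y": 0,"z": 0.003,"roll": 0}
    - {"hand": 1,"x": 0,"y": 0,"z": 0.006,"roll": 0}
    - {"hand": 1,"x": 0,"y": 0,"z": 0.006,"roll": 0}

```text
time: 5.37
tool_pos: [0.4898, -0.228, 0.0444]
tcp_rot: [-2.221, -2.221, 0.0]
wrist_force: [-1.2, -0.2, 0.6]
width: -0.0
grip_force: 0.5
```

```bash
python3 - <<'E'
from h import *
s=bot.read_state(); print(s['tool_pos'],s['wrist_force'],s['q'])
print(camera_info('wrist')['T_tool_cam'][:3,3])
out=[]
for n,b in (("scene",(280,260,430,410)),("side",(340,150,450,250))):
    im=read_camera(n); np.save(n+'_c.npy',im);x0,y0,x1,y1=b
    c=cv2.resize(im[y0:y1,x0:x1],None,fx=400/(x1-x0),fy=400/(x1-x0),interpolation=cv2.INTER_CUBIC)
    c=np.clip(c.astype(float)*1.8,0,255).astype(np.uint8)
    out.append(np.vstack([c,np.zeros((600,400,3),np.uint8)])[:400])
save('crop4.png',np.hstack(out))
E
```

```text
[ 0.48983997 -0.22798002  0.04440466] [-1.17290915 -0.21177886  0.56804891] [-4.81650066e-01  1.53119542e-01  2.03243334e+00 -9.08014350e-05
  9.56295697e-01 -4.81604750e-01]
[ 0.07958999 -0.00049319 -0.1819113 ]
```

View pics/crop4.png

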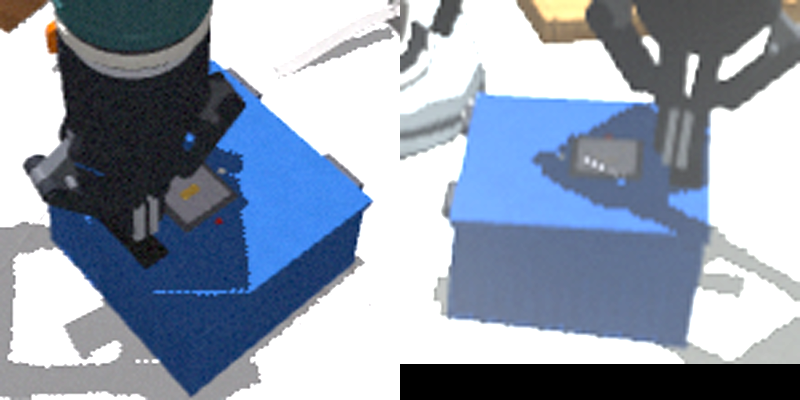

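The lid is coming down: the lock in the side crop went from row 140 to 157. The finger tips look about 20 mm or more short of the nominal TCP, so I'll go by force until the stop.

>>> servo_tool:
  targets:
    - {"hand": 1,"x": 0,"y": 0,"z": 0.003,"roll": 0}
    - {"hand": 1,"x": 0,"y": 0,"z": 0.006,"roll": 0}
    - {"hand": 1,"x": 0,"y": 0,"z": 0.006,"roll": 0}

```text
time: 5.72
tool_pos: [0.4898, -0.2279, 0.0415]
tcp_rot: [-2.221, -2.221, 0.0]
wrist_force: [-0.9, -0.2, 1.4]
width: 0.0
grip_force: 0.5
```

>>> servo_tool:
  targets:
    - {"hand": 1,"x": 0,"y": 0,"z": 0.002,"roll": 0}
    - {"hand": 1,"x": 0,"y": 0,"z": 0.004,"roll": 0}
    - {"hand": 1,"x": 0,"y": 0,"z": 0.004,"roll": 0}

```text
time: 5.97
tool_pos: [0.4898, -0.2279, 0.0395]
tcp_rot: [-2.221, -2.221, 0.0]
wrist_force: [-0.9, 0.3, 0.5]
width: 0.003
grip_force: 0.6
```

```bash
python3 - <<'E'
from h import *
def T(nm,a,b):
    oa,da=rays('scene',a); ob,db=rays('side',b); p,e=tri((oa,da[0]),(ob,db[0])); print(nm,p.round(4),round(e,4))
T('lock crop4',(356.1,333.1),(396.7,193.2)); T('tip4',(280+145/2.667,260+242/2.667),(340+283/3.636,150+186/3.636))
E
```

```text
lock crop4 [ 0.5326 -0.226   0.0743] 0.0042
tip4 [ 0.4879 -0.2306  0.0629] 0.0061
```

>>> servo_tool:
  targets:
    - {"hand": 1,"x": 0,"y": 0,"z": 0.002,"roll": 0}
    - {"hand": 1,"x": 0,"y": 0,"z": 0.004,"roll": 0}
    - {"hand": 1,"x": 0,"y": 0,"z": 0.004,"roll": 0}

```text
time: 6.22
tool_pos: [0.4899, -0.228, 0.0375]
tcp_rot: [-2.221, -2.221, 0.0]
wrist_force: [-0.2, -0.2, 1.7]
width: -0.003
grip_force: 0.5
```

>>> servo_tool:
  targets:
    - {"hand": 1,"x": 0,"y": 0,"z": 0.002,"roll": 0}
    - {"hand": 1,"x": 0,"y": 0,"z": 0.004,"roll": 0}
    - {"hand": 1,"x": 0,"y": 0,"z": 0.004,"roll": 0}

```text
time: 6.47
tool_pos: [0.49, -0.228, 0.0359]
tcp_rot: [-2.221, -2.221, 0.0]
wrist_force: [-2.9, 0.1, 4.3]
width: -0.003
grip_force: 2.2
```

```bash
python3 - <<'E'
from h import *
s=bot.read_state(); print(s['tool_pos'],s['wrist_force'],s['torque'],s['joint_torque'])
a=read_camera('side'); b=np.load('side_c.npy'); c=np.load('side.npy')
for im in (c,b,a):   # lid +y edge: blue brightness change rows at columns
    h=hsv(im); 
    for u in (365,375,385,395,405): 
        col=h[195:235,u,2].astype(int); print(u,[195+k for k in range(39) if abs(col[k+1]-col[k])>15],end=' | ')
    print()
E
```

```text
[ 0.48997471 -0.22801178  0.03594994] [-2.93918917  0.11033505  4.28805108] [ 0.04514001  0.43324768 -0.03600018] [ 4.80382014e-01 -3.83897245e+01 -3.05998600e+01  2.77871266e-01
 -7.44366590e-01 -6.30922113e-04]
365 [208, 209] | 375 [207, 208] | 385 [206, 207] | 395 [205, 206] | 405 [204, 205] | 
365 [210, 211] | 375 [210, 211] | 385 [201, 202, 211, 212] | 395 [196, 205, 206, 211, 212] | 405 [208, 209, 212, 213] | 
365 [210, 211] | 375 [211, 212] | 385 [202, 203, 213, 214] | 395 [196, 198, 208, 209, 214, 215] | 405 [211, 212, 215, 216] |
```

>>> servo_tool:
  targets:
    - {"hand": 1,"x": 0,"y": 0,"z": 0.002,"roll": 0}
    - {"hand": 1,"x": 0,"y": 0,"z": 0.004,"roll": 0}
    - {"hand": 1,"x": 0,"y": 0,"z": 0.004,"roll": 0}

```text
time: 6.77
tool_pos: [0.4901, -0.2281, 0.0357]
tcp_rot: [-2.221, -2.221, 0.0]
wrist_force: [-7.1, 3.1, 16.2]
width: -0.001
grip_force: 8.2
```

>>> servo_tool:
  targets:
    - {"hand": 1,"x": 0,"y": 0,"z": 0.002,"roll": 0}
    - {"hand": 1,"x": 0,"y": 0,"z": 0.002,"roll": 0}
    - {"hand": 1,"x": 0,"y": 0,"z": 0.002,"roll": 0}

```text
time: 7.02
tool_pos: [0.4901, -0.2281, 0.0356]
tcp_rot: [-2.221, -2.221, 0.0]
wrist_force: [-9.9, 4.3, 21.6]
width: 0.001
grip_force: 10.8
```

The lid has hit its stop: over 20 N with no movement. I'll rise and look at the lock with the wrist camera.

>>> servo_tool:
  targets:
    - {"hand": 1,"x": 0,"y": 0,"z": -0.06,"roll": 0}
    - {"hand": 1,"x": 0,"y": 0,"z": -0.14,"roll": 0}
    - {"hand": -1,"x": -0.07,"y": 0.04,"z": -0.22,"roll": 0}
    - {"hand": -1,"x": -0.14,"y": 0.08,"z": -0.3,"roll": 0}
    - {"hand": -1,"x": -0.14,"y": 0.08,"z": -0.3,"roll": 0}
    - {"hand": -1,"x": -0.14,"y": 0.08,"z": -0.3,"roll": 0}
    - {"hand": -1,"x": -0.14,"y": 0.08,"z": -0.3,"roll": 0}

```text
time: 7.6
tool_pos: [0.5316, -0.2993, 0.1842]
tcp_rot: [2.22, 2.218, 0.002]
wrist_force: [0.0, 0.1, -0.3]
width: 0.709
grip_force: 0.0
```

```bash
python3 - <<'E'
from h import *
import pickle
s=bot.read_state(); w=read_camera('wrist'); print(s['tool_pos'],s['tcp_rot'])
pickle.dump((s,w),open('w1.pkl','wb'))
sc=read_camera('scene'); sd=read_camera('side'); np.save('scene1.npy',sc); np.save('side1.npy',sd)
r=lambda im,b,W,H: cv2.resize(im[b[1]:b[3],b[0]:b[2]],(W,H),interpolation=cv2.INTER_CUBIC)
top=cv2.resize(w[:,:],(480,360))
right=np.vstack([r(sc,(290,270,370,360),320,360)]); 
bot_=np.hstack([r(sd,(350,150,430,190),480,240),r(sc,(255,220,305,275),320,240)])
save('m5.png',np.vstack([np.hstack([top,right]),bot_]))
E
```

```text
[ 0.53162428 -0.29932022  0.18420012] [2.22021903e+00 2.21767350e+00 2.16888496e-03]
```

View pics/m5.png

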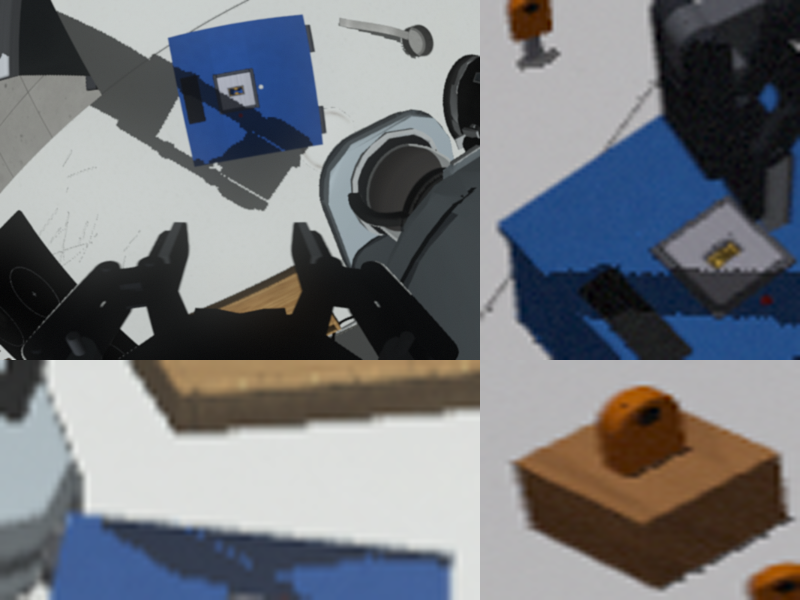

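The wrist view (scaled by 0.75) has the shut lid with the lock at (236,90), the slot along case x and the pad at (192,98). The key is upright in the stand. Now I'll measure from the masks.

```bash
python3 - <<'E'
from h import *
import pickle
s,w=pickle.load(open('w1.pkl','rb')); H=hsv(w); h,S,v=[H[...,k].astype(int) for k in range(3)]
m=((h>100)&(h<128)&(S>120)&(v>25)).astype(np.uint8); m=cv2.morphologyEx(m,cv2.MORPH_CLOSE,np.ones((25,25)))
n,l,st,c=cv2.connectedComponentsWithStats(m); k=1+np.argmax(st[1:,4]); 
cnt=cv2.findContours((l==k).astype(np.uint8),cv2.RETR_EXTERNAL,cv2.CHAIN_APPROX_NONE)[0][0][:,0]
o,d=rays('wrist',cnt,s); P=plane(o,d,.072)
r=cv2.minAreaRect((P[:,:2]*1000).astype(np.float32)); print('lid rect mm',r)
sub=np.s_[90:150,280:350]
g=((S<60)&(v>90))[sub].astype(np.uint8)
B=blobs(g,50); print(B)
n,l,st,c=cv2.connectedComponentsWithStats(g); k=1+np.argmax(st[1:,4]); hull=cv2.convexHull(cv2.findContours((l==k).astype(np.uint8),cv2.RETR_EXTERNAL,cv2.CHAIN_APPROX_NONE)[0][0])[:,0]+[280,90]
o,d=rays('wrist',hull,s); P=plane(o,d,.076); print('lock face',cv2.minAreaRect((P[:,:2]*1000).astype(np.float32)))
for row in v[108:134,298:334]: print(' '.join('%3d'%x for x in row))
E
```

```text
lid rect mm ((539.4013671875, -218.38058471679688), (144.5264129638672, 143.34852600097656), 10.069478034973145)
[(np.int32(1519), np.int32(8), np.int32(6), np.int32(53), np.int32(46), np.float64(37.2), np.float64(26.8))]
lock face ((527.4759521484375, -220.3523406982422), (35.546260833740234, 35.8436279296875), 10.149746894836426)
186 184 185 185 187 187 187 186 185 184 185 187 187 187 186 185 185 182 181 182 185 186 184 182 181 183 183 182 182 180 179 178 180 179 179 177
186 183 184 186 186 188 187 186 184 183 184 185 187 187 185 184 185 182 179 181 186 188 185 182 182 184 186 184 182 181 180 178 179 179 178 178
186 184 184 184 186 187 186 186 185 185 183 185 186 188 186 184 184 184 181 180 184 187 187 183 182 184 184 183 183 181 180 180 178 178 178 178
185 185 184 184 186 187 186 185 184 183 183 185 187 188 185 186 184 183 181 179 184 187 186 184 181 183 184 184 183 182 179 178 177 178 179 178
186 184 184 185 186 186 187 185 185 184 184 185 187 189 187 185 185 185 182 180 183 185 184 180 176 173 178 182 184 180 180 178 178 178 178 178
186 185 184 184 185 187 186 185 186 182 183 18
[... 2277 characters left out ...]
  71  83  99 121 139 151 158 163 169 176 178 181 183 182 182 180 179 177 180 182 184 182 179 178 180 179 180 179 177 176 175
 59  60  61  59  59  59  65  84 118 140 148 152 162 173 180 184 185 184 183 182 182 178 178 178 182 183 181 178 178 178 180 179 179 178 176 175
 61  60  61  60  61  59  60  69  89 104 107 112 131 159 179 185 185 186 183 182 181 178 176 178 181 182 181 179 176 179 180 179 179 178 177 174
 60  59  60  58  60  60  58  61  64  68  67  75 103 141 169 177 181 183 183 183 180 180 176 177 180 182 181 180 177 178 178 180 180 179 177 175
 59  60  59  58  59  61  59  60  60  59  57  60  80 112 137 150 162 167 175 181 181 179 177 175 179 183 181 179 177 176 180 179 178 178 177 175
```

>>> servo_tool:
  targets:
    - {"hand": -1,"x": 0.54,"y": -0.01,"z": 0,"roll": 0}
    - {"hand": -1,"x": 0.54,"y": -0.01,"z": 0,"roll": 0}
    - {"hand": -1,"x": 0.54,"y": -0.01,"z": 0,"roll": 0}
    - {"hand": -1,"x": 0.54,"y": -0.01,"z": 0,"roll": 0}
    - {"hand": -1,"x": 0.54,"y": -0.01,"z": 0,"roll": 0}
    - {"hand": -1,"x": 0.54,"y": -0.01,"z": 0,"roll": 0}
    - {"hand": -1,"x": 0.54,"y": -0.01,"z": 0,"roll": 0}
    - {"hand": -1,"x": 0.54,"y": -0.01,"z": 0,"roll": 0}
    - {"hand": -1,"x": 0.54,"y": -0.01,"z": 0,"roll": 0}

```text
time: 8.5
tool_pos: [0.5232, -0.0263, 0.181]
tcp_rot: [-2.216, -2.224, 0.003]
wrist_force: [-0.7, -0.5, -0.8]
width: 1.0
grip_force: 0.0
```

```bash
python3 - <<'E'
from h import *
import pickle
s=bot.read_state(); w=read_camera('wrist'); print(s['tool_pos'],s['tcp_rot'],s['width'])
pickle.dump((s,w),open('w2.pkl','wb'))
H=hsv(w); h,S,v=[H[...,k].astype(int) for k in range(3)]
for nm,m in (('bright',(h<25)&(S>200)&(v>90)),('wood+',(h<25)&(S>90)&(v>50))): print(nm,blobs(m,40))
save('w2.png',np.hstack([cv2.resize(w,(480,360)),cv2.resize(w[60:180,260:366],(318,360),interpolation=cv2.INTER_CUBIC)]))
E
```

```text
[ 0.5231534  -0.02630876  0.18101134] [-2.21576048 -2.22409792  0.00333053] 1.0000718563471842
bright []
wood+ [(np.int32(4770), np.int32(283), np.int32(79), np.int32(87), np.int32(83), np.float64(326.2), np.float64(121.5)), (np.int32(236), np.int32(408), np.int32(182), np.int32(24), np.int32(13), np.float64(419.6), np.float64(188.3)), (np.int32(249), np.int32(319), np.int32(211), np.int32(23), np.int32(17), np.float64(329.4), np.float64(219.5))]
```

View pics/w2.png

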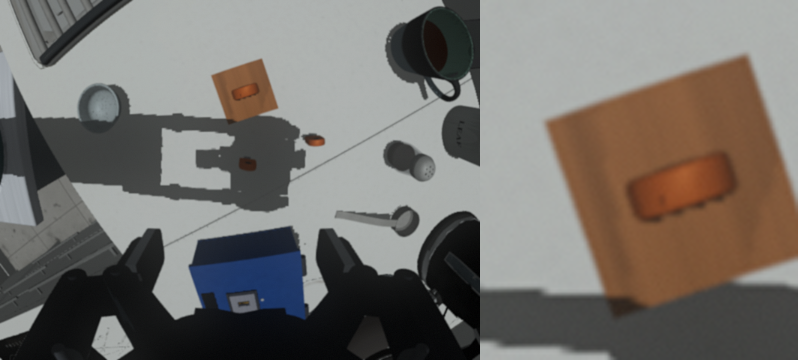

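The enlarged wrist view has the stand square, with the key head at crop (683,185), which is pixel (327.7,121.7). Its long side tilts about 15° up and to the right.

```bash
cat > key.py <<'E'
from h import *
import pickle,sys
s,w=pickle.load(open(sys.argv[1],'rb')); H=hsv(w); h,S,v=[H[...,k].astype(int) for k in range(3)]
m=((h<25)&(S>90)&(v>50)).astype(np.uint8)
n,l,st,c=cv2.connectedComponentsWithStats(m); k=1+np.argmax(st[1:,4]); m=(l==k).astype(np.uint8)
cnt=cv2.findContours(m,cv2.RETR_EXTERNAL,cv2.CHAIN_APPROX_NONE)[0][0][:,0]
o,d=rays('wrist',cnt,s); P=plane(o,d,.045); print('cam',o.round(4)); print('stand',cv2.minAreaRect((P[:,:2]*1000).astype(np.float32)))
lab=cv2.cvtColor(w,cv2.COLOR_RGB2LAB)[...,1]
vals=lab[m>0]; t,_=cv2.threshold(vals.reshape(-1,1),0,255,cv2.THRESH_OTSU); print('otsu',t)
g=((lab>t)&(cv2.erode(m,np.ones((7,7)))>0)).astype(np.uint8)
n,l,st,c=cv2.connectedComponentsWithStats(g); k=1+np.argmax(st[1:,4]); print(st[k],c[k])
cnt=cv2.findContours((l==k).astype(np.uint8),cv2.RETR_EXTERNAL,cv2.CHAIN_APPROX_NONE)[0][0][:,0]
o,d=rays('wrist',cnt,s)
for z in (.070,.080): P=plane(o,d,z); print(z,cv2.minAreaRect((P[:,:2]*1000).astype(np.float32)))
E
python3 key.py w2.pkl
```

```text
cam [0.5229 0.0533 0.3629]
stand ((527.2655639648438, 52.076141357421875), (59.300384521484375, 59.640811920166016), 19.045738220214844)
otsu 146.0
[312 112  30  20 385] [326.57662338 121.54805195]
0.07 ((527.3841552734375, 52.488365173339844), (23.341991424560547, 10.738602638244629), 18.27997398376465)
0.08 ((527.231201171875, 52.515357971191406), (22.54513168334961, 10.372000694274902), 18.280088424682617)
```

>>> servo_tool:
  targets:
    - {"hand": 0,"x": 0.157,"y": 0.008,"z": 0,"roll": -0.3}
    - {"hand": 0,"x": 0.157,"y": 0.008,"z": 0,"roll": -0.3}
    - {"hand": 0,"x": 0.157,"y": 0.008,"z": 0,"roll": -0.3}
    - {"hand": 0,"x": 0.157,"y": 0.008,"z": 0,"roll": -0.3}
    - {"hand": 0,"x": 0.157,"y": 0.008,"z": 0,"roll": -0.3}
    - {"hand": 0,"x": 0.157,"y": 0.008,"z": 0,"roll": -0.3}
    - {"hand": 0,"x": 0.157,"y": 0.008,"z": 0,"roll": -0.3}
    - {"hand": 0,"x": 0.157,"y": 0.008,"z": 0,"roll": -0.3}

```text
time: 9.22
tool_pos: [0.5286, 0.0489, 0.1819]
tcp_rot: [-0.965, -2.989, 0.002]
wrist_force: [0.4, -0.4, 0.4]
width: 0.499
grip_force: 0.0
```

>>> servo_tool:
  targets:
    - {"hand": 0,"x": 0,"y": 0,"z": 0.08,"roll": -0.304}
    - {"hand": 0,"x": 0,"y": 0,"z": 0.08,"roll": -0.304}
    - {"hand": 0,"x": 0,"y": 0,"z": 0.08,"roll": -0.304}
    - {"hand": 0,"x": 0,"y": 0,"z": 0.08,"roll": -0.304}
    - {"hand": 0,"x": 0,"y": 0,"z": 0.08,"roll": -0.304}
    - {"hand": 0,"x": 0,"y": 0,"z": 0.08,"roll": -0.304}
    - {"hand": 0,"x": 0,"y": 0,"z": 0.08,"roll": -0.304}
    - {"hand": 0,"x": 0,"y": 0,"z": 0.08,"roll": -0.304}
    - {"hand": 0,"x": 0,"y": 0,"z": 0.08,"roll": -0.304}
    - {"hand": 0,"x": 0,"y": 0,"z": 0.08,"roll": -0.304}

```text
time: 10.05
tool_pos: [0.5287, 0.0492, 0.1421]
tcp_rot: [0.504, -3.1, 0.0]
wrist_force: [-0.6, 0.1, 1.0]
width: 0.502
grip_force: 0.0
```

```bash
cat >> h.py <<'E'
def tool_err(s,xyz,yaw_y):
    "shift in tool axes (fraction of 0.5 m) and roll (fraction of 180) to bring TCP to xyz, tool y to yaw_y deg"
    M=R.from_rotvec(s['tcp_rot']).as_matrix(); sh=M.T@(np.array(xyz)-s['tool_pos'])/.5
    y=np.degrees(np.arctan2(M[1,1],M[0,1])); r=-((yaw_y-y+180)%360-180)/180
    print('pos',s['tool_pos'].round(4),'yaw_y',round(y,2),'tilt',M[:,2].round(4),'w',round(s['width'],3),'F',s['wrist_force'].round(1)); print('shift',sh.round(4),'roll',r.round(4))
E
python3 - <<'E'
from h import *
import pickle
s=bot.read_state(); tool_err(s,(.5273,.0523,.1),108.8); print(s['q'].round(2))
w=read_camera('wrist'); pickle.dump((s,w),open('w3.pkl','wb'))
a=read_camera('scene'); b=read_camera('side'); np.save('scene3.npy',a); np.save('side3.npy',b)
P=s['tool_pos']+np.array([[0,0,0],[0,0,.019],[0,0,.038],[0,0,.057]]); print(proj('scene',P),proj('side',P))
r=lambda im,b,W,H: cv2.resize(im[b[1]:b[3],b[0]:b[2]],(W,H),interpolation=cv2.INTER_CUBIC)
save('m6.png',np.hstack([r(a,(220,160,340,280),400,400),r(b,(300,200,420,320),400,400)]))
E
```

```text
pos [0.5287 0.0492 0.1421] yaw_y 108.48 tilt [-1.1e-03 -3.0e-04 -1.0e+00] w 0.502 F [-0.6  0.1  1. ]
shift [0.0005 0.0067 0.0843] roll -0.0018
[ 0.05  0.03  1.97 -0.    1.14 -1.85]
[[276.5 206.2]
 [275.5 198.4]
 [274.4 190.3]
 [273.3 181.9]] [[363.  241.5]
 [363.8 232.1]
 [364.7 222.5]
 [365.6 212.6]]
```

View pics/m6.png

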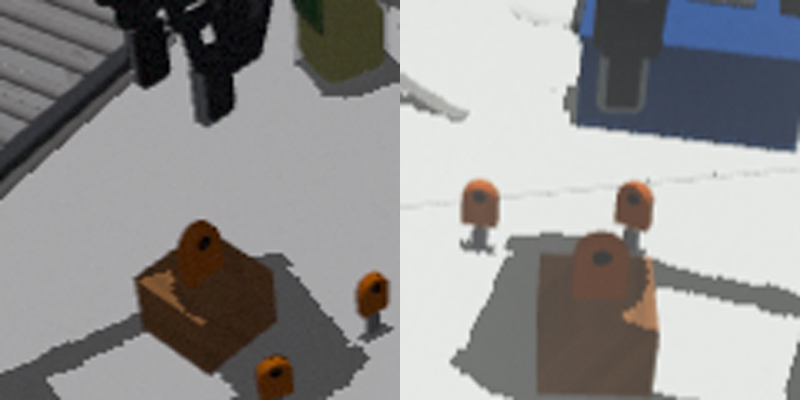

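Crop midpoint between the finger tips is at about (178,105), which matches TCP + 37 mm. So the tips really sit about 35 mm behind the reported TCP, and the contact readings agree. I'll grasp with TCP z ≈ 0.019.

>>> servo_tool:
  targets:
    - {"hand": 0,"x": 0.0005,"y": 0.0067,"z": 0.05,"roll": -0.002}
    - {"hand": 0,"x": 0.0005,"y": 0.0067,"z": 0.1,"roll": -0.002}
    - {"hand": 0,"x": 0.0005,"y": 0.0067,"z": 0.13,"roll": -0.002}
    - {"hand": 0,"x": 0.0005,"y": 0.0067,"z": 0.15,"roll": -0.002}
    - {"hand": 0,"x": 0.0005,"y": 0.0067,"z": 0.17,"roll": -0.002}
    - {"hand": 0,"x": 0.0005,"y": 0.0067,"z": 0.19,"roll": -0.002}
    - {"hand": 0,"x": 0.0005,"y": 0.0067,"z": 0.21,"roll": -0.002}
    - {"hand": 0,"x": 0.0005,"y": 0.0067,"z": 0.21,"roll": -0.002}

```text
time: 10.87
tool_pos: [0.5264, 0.0535, 0.0359]
tcp_rot: [0.52, -3.095, -0.001]
wrist_force: [-0.7, 0.3, -0.7]
width: 0.503
grip_force: 0.0
```

```bash
python3 - <<'E'
from h import *
s=bot.read_state(); tool_err(s,(.5273,.0523,.019),108.8)
E
```

```text
pos [0.5264 0.0535 0.0359] yaw_y 109.07 tilt [-2.9e-03 -1.0e-04 -1.0e+00] w 0.503 F [-0.7  0.3 -0.7]
shift [-0.0011 -0.0029  0.0338] roll 0.0015
```

>>> servo_tool:
  targets:
    - {"hand": 0,"x": -0.001,"y": -0.003,"z": 0.012,"roll": 0}
    - {"hand": 0,"x": -0.001,"y": -0.003,"z": 0.024,"roll": 0}
    - {"hand": 0,"x": -0.001,"y": -0.003,"z": 0.034,"roll": 0}
    - {"hand": 0,"x": -0.001,"y": -0.003,"z": 0.034,"roll": 0}

```text
time: 11.2
tool_pos: [0.5279, 0.0522, 0.0198]
tcp_rot: [0.52, -3.097, -0.0]
wrist_force: [0.2, -0.4, 0.4]
width: 0.504
grip_force: 0.0
```

```bash
python3 - <<'E'
from h import *
s=bot.read_state(); tool_err(s,(.5273,.0523,.019),108.8)
E
```

```text
pos [0.5279 0.0522 0.0198] yaw_y 109.07 tilt [-1.5e-03 -1.0e-04 -1.0e+00] w 0.504 F [ 0.2 -0.4  0.4]
shift [0.0011 0.0005 0.0016] roll 0.0015
```

>>> servo_tool:
  targets:
    - {"hand": 1,"x": 0,"y": 0,"z": 0,"roll": 0}
    - {"hand": 1,"x": 0,"y": 0,"z": 0,"roll": 0}
    - {"hand": 1,"x": 0,"y": 0,"z": 0,"roll": 0}
    - {"hand": 1,"x": 0,"y": 0,"z": 0,"roll": 0}
    - {"hand": 1,"x": 0,"y": 0,"z": 0,"roll": 0}
    - {"hand": 1,"x": 0,"y": 0,"z": 0,"roll": 0}
    - {"hand": 1,"x": 0,"y": 0,"z": 0,"roll": 0}
    - {"hand": 1,"x": 0,"y": 0,"z": 0,"roll": 0}
  grip_force: 80

```text
time: 11.87
tool_pos: [0.529, 0.0524, 0.0212]
tcp_rot: [-0.52, 3.097, -0.0]
wrist_force: [1.0, 0.3, 2.9]
width: 0.113
grip_force: 79.3
```

```bash
python3 - <<'E'
from h import *
s=bot.read_state(); tool_err(s,(.5273,.0523,.019),108.8); print(s['grip_force'],s['width']*85)
E
```

```text
pos [0.529  0.0524 0.0212] yaw_y 109.08 tilt [ 7.e-04  1.e-04 -1.e+00] w 0.113 F [1.  0.3 2.9]
shift [0.0033 0.001  0.0044] roll 0.0015
79.2602701485157 9.632985566790605
```

>>> servo_tool:
  targets:
    - {"hand": 1,"x": 0,"y": 0,"z": -0.02,"roll": 0}
    - {"hand": 1,"x": 0,"y": 0,"z": -0.05,"roll": 0}
    - {"hand": 1,"x": 0,"y": 0,"z": -0.1,"roll": 0}
    - {"hand": 1,"x": 0,"y": 0,"z": -0.15,"roll": 0}
    - {"hand": 1,"x": 0,"y": 0,"z": -0.2,"roll": 0}
    - {"hand": 1,"x": 0,"y": 0,"z": -0.2,"roll": 0}
    - {"hand": 1,"x": 0,"y": 0,"z": -0.2,"roll": 0}

```text
time: 12.45
tool_pos: [0.5303, 0.0524, 0.1232]
tcp_rot: [-0.52, 3.094, -0.001]
wrist_force: [-0.1, -0.4, -0.9]
width: 0.109
grip_force: 79.0
```

>>> servo_tool:
  targets:
    - {"hand": 1,"x": 0.025,"y": -0.075,"z": 0,"roll": 0.05}
    - {"hand": 1,"x": 0.05,"y": -0.15,"z": 0,"roll": 0.05}
    - {"hand": 1,"x": 0.075,"y": -0.22,"z": 0,"roll": 0.05}
    - {"hand": 1,"x": 0.1,"y": -0.3,"z": 0,"roll": 0.05}
    - {"hand": 1,"x": 0.13,"y": -0.38,"z": 0,"roll": 0.05}
    - {"hand": 1,"x": 0.16,"y": -0.46,"z": 0,"roll": 0.05}
    - {"hand": 1,"x": 0.178,"y": -0.515,"z": 0,"roll": 0.05}
    - {"hand": 1,"x": 0.178,"y": -0.515,"z": 0,"roll": 0.05}
    - {"hand": 1,"x": 0.178,"y": -0.515,"z": 0,"roll": 0.05}
    - {"hand": 1,"x": 0.178,"y": -0.515,"z": 0,"roll": 0.05}

```text
time: 13.28
tool_pos: [0.5274, -0.2192, 0.1192]
tcp_rot: [0.274, -3.127, -0.003]
wrist_force: [0.2, 1.1, 0.2]
width: 0.113
grip_force: 79.1
```

```bash
python3 - <<'E'
from h import *
import pickle
s=bot.read_state(); tool_err(s,(.5291,-.2201,.12),100.1); print(s['grip_force'],s['width'],s['q'].round(2))
w=read_camera('wrist'); pickle.dump((s,w),open('w4.pkl','wb'))
a=read_camera('scene'); b=read_camera('side'); np.save('scene4.npy',a); np.save('side4.npy',b)
r=lambda im,b,W,H: cv2.resize(im[b[1]:b[3],b[0]:b[2]],(W,H),interpolation=cv2.INTER_CUBIC)
save('m7.png',np.vstack([np.hstack([r(a,(310,270,410,350),400,320),r(b,(345,130,445,210),400,320)]),np.hstack([cv2.resize(w[180:],(448,210)),r(w,(250,240,400,360),350,210)])[:,:800] if False else np.hstack([cv2.resize(w,(373,280)),r(w,(240,180,400,285),427,280)])]))
E
```

```text
pos [ 0.5274 -0.2192  0.1192] yaw_y 100.03 tilt [-0.0029  0.002  -1.    ] w 0.113 F [0.2 1.1 0.2]
shift [-0.003  -0.0023 -0.0017] roll -0.0004
79.08914163708687 0.11297729852052532 [-0.44  0.13  1.91  0.    1.11 -2.18]
```

View pics/m7.png

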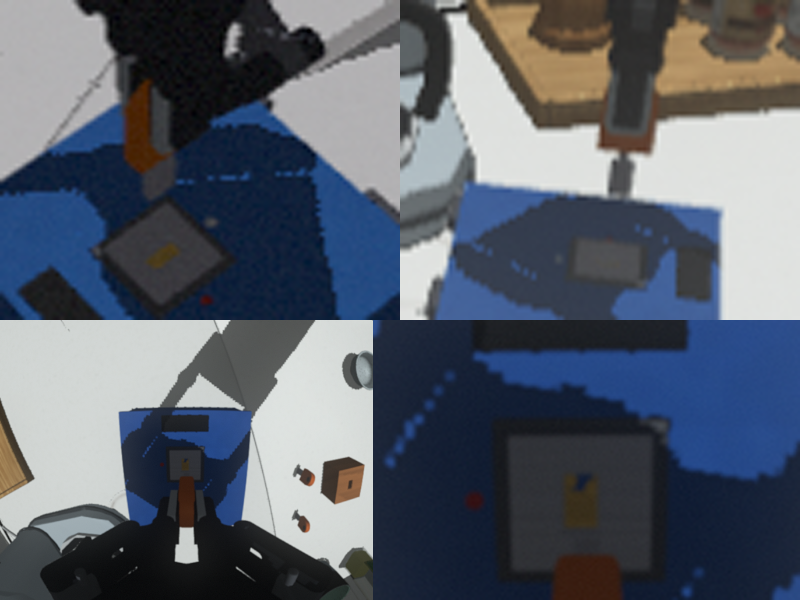

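```bash
python3 - <<'E'
from h import *
import pickle
def T(nm,a,b):
    oa,da=rays('scene',a); ob,db=rays('side',b); p,e=tri((oa,da[0]),(ob,db[0])); print(nm,p.round(4),round(e,4))
sc=lambda x,y:(310+x/4-.375,270+y/4-.375); sd=lambda x,y:(345+(x-400)/4-.375,130+y/4-.375)
T('tip',sc(155,197),sd(621,195)); T('lock',sc(165,257),sd(607,262))
s,w=pickle.load(open('w4.pkl','rb'))
a=np.load('scene4.npy');b=np.load('side4.npy')
# lock corner quads: by grey low-saturation in boxes
for n,im,bx in (('scene',a,(330,316,372,350)),('side',b,(384,186,412,204)),('wrist',w,(286,218,332,262))):
    x0,y0,x1,y1=bx; c=im[y0:y1,x0:x1].astype(int); sat=c.max(2)-c.min(2); print(n)
    m=((sat<28)&(c.max(2)>55)).astype(np.uint8)
    for B in blobs(m,60): print(B[0],B[1]+x0,B[2]+y0,B[3],B[4],B[5]+x0,B[6]+y0)
    k=cv2.connectedComponentsWithStats(m); j=1+np.argmax(k[2][1:,4]); hull=cv2.convexHull(cv2.findContours((k[1]==j).astype(np.uint8),cv2.RETR_EXTERNAL,cv2.CHAIN_APPROX_NONE)[0][0])[:,0]+[x0,y0]
    o,d=rays(n,hull,s); P=plane(o,d,.076); r=cv2.minAreaRect((P[:,:2]*1000).astype(np.float32)); print(np.round(r[0],1),np.round(r[1],1),round(r[2],1))
# key colour rows in side
H=hsv(b); 
for y in range(158,184): print(y,[(int(H[y,u,2]),int(H[y,u,1])) for u in range(393,409)])
E
```

```text
tip [ 0.5254 -0.2195  0.114 ] 0.0003
lock [ 0.529  -0.2211  0.0714] 0.001
scene
351 336 321 29 25 350.2 333.0
[ 528.8 -221.2] [33.2 33.9] 10.7
side
427 384 186 28 18 395.8 194.0
[ 524.6 -217.8] [58.8 75.6] 14.3
wrist
93 314 225 18 11 325.0 228.9
[ 515.2 -219.4] [ 6.6 10.8] 10.0
158 [(83, 80), (82, 81), (86, 101), (84, 46), (81, 9), (66, 8), (50, 5), (50, 5), (49, 0), (53, 5), (49, 0), (50, 0), (61, 8), (83, 3), (85, 48), (93, 123)]
159 [(82, 78), (80, 86), (85, 102), (83, 31), (81, 9), (58, 4), (50, 5), (50, 5), (49, 5), (50, 0), (50, 5), (52, 5), (64, 8), (83, 6), (86, 62), (93, 115)]
160 [(82, 68), (84, 76), (86, 98), (84, 27), (80, 10), (55, 5), (49, 5), (50, 5), (50, 0), (50, 5), (51, 0), (54, 5), (71, 7), (83, 3), (89, 92), (104, 86)]
161 [(168, 8), (159, 11), (89, 106), (84, 39), (83, 12), (65, 8), (61, 4), (57, 4), (57, 4), (53, 5), (53, 0), (57, 4), (76, 7), (83, 6), (91, 106), (114, 69)]
162 [(222, 2), (197, 9), (90, 119), (89, 83), (81, 6), (79, 10), (79, 10), (74, 10), (74, 10), (71, 7), (70, 7), (72, 7), (79, 6), (84, 24), (92, 114), (119, 56)]
163 [(220, 2), (178, 21), (
[... 2795 characters left out ...]
8), (211, 6), (217, 12), (218, 9)]
180 [(76, 84), (78, 82), (77, 86), (77, 83), (77, 83), (77, 83), (78, 82), (79, 77), (98, 68), (98, 68), (101, 61), (122, 40), (127, 36), (152, 22), (165, 36), (168, 32)]
181 [(77, 86), (76, 81), (77, 86), (77, 86), (76, 81), (77, 83), (78, 85), (77, 83), (77, 83), (78, 78), (77, 79), (78, 82), (78, 82), (77, 83), (78, 82), (86, 92)]
182 [(77, 79), (76, 84), (78, 82), (76, 84), (77, 79), (76, 81), (77, 83), (77, 79), (77, 79), (77, 79), (77, 79), (78, 82), (79, 81), (78, 82), (78, 75), (78, 82)]
183 [(77, 83), (77, 83), (77, 83), (77, 83), (77, 83), (77, 83), (78, 82), (76, 77), (76, 81), (77, 83), (78, 82), (79, 81), (78, 85), (78, 82), (78, 82), (78, 78)]
```

>>> servo_tool:
  targets:
    - {"hand": 1,"x": -0.005,"y": -0.0035,"z": 0.03,"roll": -0.0005}
    - {"hand": 1,"x": -0.005,"y": -0.0035,"z": 0.05,"roll": -0.0005}
    - {"hand": 1,"x": -0.005,"y": -0.0035,"z": 0.066,"roll": -0.0005}
    - {"hand": 1,"x": -0.005,"y": -0.0035,"z": 0.066,"roll": -0.0005}
    - {"hand": 1,"x": -0.005,"y": -0.0035,"z": 0.066,"roll": -0.0005}

```text
time: 13.85
tool_pos: [0.5307, -0.2204, 0.0868]
tcp_rot: [0.28, -3.127, -0.002]
wrist_force: [0.9, -0.4, -0.5]
width: 0.114
grip_force: 79.1
```

```bash
cat > m.py <<'E'
from h import *
s=bot.read_state(); tool_err(s,(.5302,-.2205,.0555),100.2); print(s['torque'].round(2))
E
python3 m.py; python3 - <<'E'
from h import *
for n,(x0,y0,x1,y1) in (('side',(388,172,412,204)),):
    im=read_camera(n); np.save('side5.npy',im); H=hsv(im)
    for y in range(172,200): print(y,' '.join('%3d/%3d'%(H[y,u,2],H[y,u,1]) for u in range(386,410)))
E
```

```text
pos [ 0.5307 -0.2204  0.0868] yaw_y 100.22 tilt [-0.0021  0.001  -1.    ] w 0.114 F [ 0.9 -0.4 -0.5]
shift [ 0.0008 -0.      0.0626] roll 0.0001
[-0.04  0.02 -0.02]
172 225/  2 225/  3 224/  2 225/  3 225/  2 220/  2 169/ 27  88/ 72  83/ 12  70/ 11  51/ 10  53/  5  53/  5  53/  5  53/  5  54/  5  65/ 12  83/  3  88/ 55 111/ 78 182/ 24 225/  2 225/  2 226/  2
173 225/  2 225/  3 225/  3 225/  3 225/  2 219/  3 146/ 47  86/ 59  82/ 12  65/ 12  52/  5  52/  5  52/  5  52/ 10  54/ 14  54/  5  68/ 11  83/  0  90/ 79 115/ 69 196/ 17 226/  2 225/  2 226/  2
174 225/  2 225/  2 225/  2 225/  3 225/  3 217/  5 125/ 71  87/ 47  83/ 15  59/  9  51/  5  51/  5  52/ 10  52/  5  53/  5  57/  9  74/ 10  84/  3  91/ 98 117/ 59 203/ 10 225/  2 225/  2 225/  3
175 225/  2 225/  2 226/  3 225/  2 225/  3 217/  6 118/ 91  87/ 53  85/ 15  71/ 11  66/  8  64/ 12  62/  8  61/  8  58/ 13  59/  9  77/ 10  83/  3  93/104 123/ 48 219/  2 225/  2 225/  2 224/  2
176 225/  3 225/  3 225/  3 225/  2 225/  2 216/  4 108/ 97  89/ 83  85/ 30  84/ 12  81/  9  78/  7  77/  0  78/ 13  75/ 10  74/ 10  81/  6  87/ 35  97
[... 3852 characters left out ...]
  81/  3  81/  6  81/  3  82/ 16  83/ 15  84/ 12  84/ 12  84/ 12  80/ 13  61/ 13  66/ 35  79/ 84  80/ 83  96/106
197  71/ 61  61/ 13  69/ 15  82/ 16  83/ 15  81/  9  84/ 12  83/ 12  82/ 12  83/ 12  84/ 12  83/ 15  84/ 15  83/ 12  84/ 15  84/ 12  84/ 12  84/ 15  81/ 13  62/ 12  69/ 44  78/ 78  88/ 96 127/131
198  69/ 55  61/ 13  67/ 11  77/ 13  76/ 13  76/ 10  79/ 16  80/ 10  80/ 13  80/ 16  83/ 15  84/ 12  84/ 15  83/ 12  83/ 12  84/  9  83/  9  83/ 12  79/ 13  61/ 13  67/ 42  86/ 92 126/132 154/144
199  67/ 49  62/ 21  66/ 19  64/ 12  64/ 12  64/ 12  69/  7  71/ 11  70/ 15  70/ 11  75/ 14  75/ 17  76/ 10  76/ 13  79/ 13  79/ 13  81/ 13  81/ 13  84/ 15  79/ 23  84/ 61 126/132 153/145 153/143
```

>>> servo_tool:
  targets:
    - {"hand": 1,"x": 0.0006,"y": 0,"z": 0.006,"roll": 0}
    - {"hand": 1,"x": 0.0006,"y": 0,"z": 0.01,"roll": 0}
    - {"hand": 1,"x": 0.0006,"y": 0,"z": 0.014,"roll": 0}
    - {"hand": 1,"x": 0.0006,"y": 0,"z": 0.018,"roll": 0}
    - {"hand": 1,"x": 0.0006,"y": 0,"z": 0.02,"roll": 0}
    - {"hand": 1,"x": 0.0006,"y": 0,"z": 0.02,"roll": 0}

```text
time: 14.4
tool_pos: [0.5309, -0.2214, 0.0775]
tcp_rot: [0.278, -3.129, -0.0]
wrist_force: [0.3, 0.2, -0.0]
width: 0.113
grip_force: 79.1
```

```bash
python3 m.py
```

```text
pos [ 0.5309 -0.2214  0.0775] yaw_y 100.16 tilt [-5.e-04  2.e-04 -1.e+00] w 0.113 F [ 0.3  0.2 -0. ]
shift [0.0011 0.002  0.0439] roll -0.0002
[-0.04  0.05 -0.05]
```

>>> servo_tool:
  targets:
    - {"hand": 1,"x": 0.001,"y": 0.0015,"z": 0.003,"roll": 0}
    - {"hand": 1,"x": 0.001,"y": 0.0015,"z": 0.006,"roll": 0}
    - {"hand": 1,"x": 0.001,"y": 0.0015,"z": 0.008,"roll": 0}
    - {"hand": 1,"x": 0.001,"y": 0.0015,"z": 0.008,"roll": 0}

```text
time: 14.73
tool_pos: [0.5303, -0.2207, 0.0735]
tcp_rot: [0.278, -3.129, -0.0]
wrist_force: [-0.2, -0.3, -0.9]
width: 0.115
grip_force: 79.1
```

```bash
python3 m.py
```

```text
pos [ 0.5303 -0.2207  0.0735] yaw_y 100.17 tilt [-4.e-04  2.e-04 -1.e+00] w 0.115 F [-0.2 -0.3 -0.9]
shift [0.0002 0.0005 0.0359] roll -0.0002
[-0.01 -0.03 -0.01]
```

>>> servo_tool:
  targets:
    - {"hand": 1,"x": 0.0002,"y": 0.0005,"z": 0.004,"roll": 0.008}
    - {"hand": 1,"x": 0.0002,"y": 0.0005,"z": 0.007,"roll": -0.008}
    - {"hand": 1,"x": 0.0002,"y": 0.0005,"z": 0.01,"roll": 0.008}
    - {"hand": 1,"x": 0.0002,"y": 0.0005,"z": 0.013,"roll": -0.008}
    - {"hand": 1,"x": 0.0002,"y": 0.0005,"z": 0.016,"roll": 0.008}
    - {"hand": 1,"x": 0.0002,"y": 0.0005,"z": 0.018,"roll": -0.008}
    - {"hand": 1,"x": 0.0002,"y": 0.0005,"z": 0.02,"roll": 0.008}
    - {"hand": 1,"x": 0.0002,"y": 0.0005,"z": 0.02,"roll": 0}

```text
time: 15.4
tool_pos: [0.5306, -0.2211, 0.0648]
tcp_rot: [-0.276, 3.129, -0.001]
wrist_force: [-1.9, 0.0, 4.5]
width: 0.108
grip_force: 80.0
```

```bash
python3 m.py
```

```text
pos [ 0.5306 -0.2211  0.0648] yaw_y 100.09 tilt [ 3.e-04 -8.e-04 -1.e+00] w 0.108 F [-1.9  0.   4.5]
shift [0.0006 0.0013 0.0186] roll -0.0006
[-0.03  0.41 -0.  ]
```

>>> servo_tool:
  targets:
    - {"hand": 1,"x": 0.0004,"y": 0.0008,"z": 0.003,"roll": 0.012}
    - {"hand": 1,"x": 0.0004,"y": 0.0008,"z": 0.005,"roll": -0.012}
    - {"hand": 1,"x": 0.0004,"y": 0.0008,"z": 0.007,"roll": 0.012}
    - {"hand": 1,"x": 0.0004,"y": 0.0008,"z": 0.009,"roll": -0.012}
    - {"hand": 1,"x": 0.0004,"y": 0.0008,"z": 0.011,"roll": 0.012}
    - {"hand": 1,"x": 0.0004,"y": 0.0008,"z": 0.013,"roll": -0.012}
    - {"hand": 1,"x": 0.0004,"y": 0.0008,"z": 0.015,"roll": 0.012}
    - {"hand": 1,"x": 0.0004,"y": 0.0008,"z": 0.015,"roll": 0}

```text
time: 16.07
tool_pos: [0.5304, -0.2206, 0.0572]
tcp_rot: [-0.274, 3.129, -0.001]
wrist_force: [-1.0, -0.4, 0.1]
width: 0.114
grip_force: 79.4
```

```bash
python3 m.py
```

```text
pos [ 0.5304 -0.2206  0.0572] yaw_y 100.03 tilt [ 6.e-04 -6.e-04 -1.e+00] w 0.114 F [-1.  -0.4  0.1]
shift [0.0004 0.0002 0.0035] roll -0.001
[-0.03  0.09 -0.05]
```

>>> servo_tool:
  targets:
    - {"hand": 1,"x": 0,"y": 0,"z": 0.003,"roll": 0.01}
    - {"hand": 1,"x": 0,"y": 0,"z": 0.005,"roll": -0.01}
    - {"hand": 1,"x": 0,"y": 0,"z": 0.007,"roll": 0.01}
    - {"hand": 1,"x": 0,"y": 0,"z": 0.009,"roll": -0.01}
    - {"hand": 1,"x": 0,"y": 0,"z": 0.011,"roll": 0}
    - {"hand": 1,"x": 0,"y": 0,"z": 0.011,"roll": 0}

```text
time: 16.57
tool_pos: [0.5305, -0.2207, 0.0521]
tcp_rot: [-0.277, 3.129, -0.001]
wrist_force: [-2.7, 0.2, 6.3]
width: 0.112
grip_force: 80.1
```

```bash
python3 m.py
```

```text
pos [ 0.5305 -0.2207  0.0521] yaw_y 100.12 tilt [ 5.e-04 -7.e-04 -1.e+00] w 0.112 F [-2.7  0.2  6.3]
shift [ 0.0005  0.0004 -0.0068] roll -0.0005
[ 0.09  0.63 -0.01]
```

>>> servo_tool:
  targets:
    - {"hand": 1,"x": 0,"y": 0,"z": 0.002,"roll": 0.006}
    - {"hand": 1,"x": 0,"y": 0,"z": 0.003,"roll": -0.006}
    - {"hand": 1,"x": 0,"y": 0,"z": 0.004,"roll": 0}
    - {"hand": 1,"x": 0,"y": 0,"z": 0.004,"roll": 0}

```text
time: 16.9
tool_pos: [0.5307, -0.2208, 0.052]
tcp_rot: [-0.278, 3.129, -0.002]
wrist_force: [-5.9, 1.4, 16.1]
width: 0.113
grip_force: 81.5
```

```bash
python3 m.py
```

```text
pos [ 0.5307 -0.2208  0.052 ] yaw_y 100.15 tilt [ 7.e-04 -9.e-04 -1.e+00] w 0.113 F [-5.9  1.4 16.1]
shift [ 0.0008  0.0008 -0.007 ] roll -0.0003
[0.41 1.22 0.02]
```

The key is at its hard stop, at the height I predicted for home. Next I'll turn it clockwise (+roll), with a small shift so the turn is about the key's axis.

>>> servo_tool:
  targets:
    - {"hand": 1,"x": 0,"y": -0.0003,"z": -0.001,"roll": 0.03}
    - {"hand": 1,"x": 0,"y": -0.0006,"z": -0.001,"roll": 0.06}
    - {"hand": 1,"x": 0.0002,"y": -0.001,"z": -0.001,"roll": 0.09}
    - {"hand": 1,"x": 0.0003,"y": -0.0012,"z": -0.001,"roll": 0.12}
    - {"hand": 1,"x": 0.0004,"y": -0.0015,"z": -0.001,"roll": 0.15}
    - {"hand": 1,"x": 0.0005,"y": -0.0018,"z": -0.001,"roll": 0.18}
    - {"hand": 1,"x": 0.0007,"y": -0.002,"z": -0.001,"roll": 0.21}
    - {"hand": 1,"x": 0.0009,"y": -0.0023,"z": -0.001,"roll": 0.24}
    - {"hand": 1,"x": 0.001,"y": -0.0024,"z": -0.001,"roll": 0.25}
    - {"hand": 1,"x": 0.001,"y": -0.0024,"z": -0.001,"roll": 0.25}
  grip_force: 100

```text
time: 17.73
tool_pos: [0.5303, -0.2216, 0.0521]
tcp_rot: [0.942, 2.996, -0.0]
wrist_force: [-5.1, 2.1, 13.9]
width: 0.11
grip_force: 100.8
```

```bash
python3 m.py
```

```text
pos [ 0.5303 -0.2216  0.0521] yaw_y 55.1 tilt [ 6.e-04 -3.e-04 -1.e+00] w 0.11 F [-5.1  2.1 13.9]
shift [ 0.0014  0.0018 -0.0069] roll -0.2506
[0.46 1.   0.01]
```

>>> servo_tool:
  targets:
    - {"hand": 1,"x": 0,"y": -0.0003,"z": 0,"roll": 0.03}
    - {"hand": 1,"x": 0,"y": -0.0006,"z": 0,"roll": 0.06}
    - {"hand": 1,"x": 0.0002,"y": -0.001,"z": 0,"roll": 0.09}
    - {"hand": 1,"x": 0.0003,"y": -0.0012,"z": 0,"roll": 0.12}
    - {"hand": 1,"x": 0.0004,"y": -0.0015,"z": 0,"roll": 0.15}
    - {"hand": 1,"x": 0.0005,"y": -0.0018,"z": 0,"roll": 0.18}
    - {"hand": 1,"x": 0.0007,"y": -0.002,"z": 0,"roll": 0.21}
    - {"hand": 1,"x": 0.0007,"y": -0.002,"z": 0,"roll": 0.21}

```text
time: 18.4
tool_pos: [0.5294, -0.2223, 0.0521]
tcp_rot: [1.865, 2.528, -0.0]
wrist_force: [-5.4, 2.4, 14.1]
width: 0.107
grip_force: 100.8
```

```bash
python3 m.py
```

```text
pos [ 0.5294 -0.2223  0.0521] yaw_y 17.17 tilt [ 5.e-04 -4.e-04 -1.e+00] w 0.107 F [-5.4  2.4 14.1]
shift [ 0.0029  0.0026 -0.0069] roll -0.4613
[ 0.48  1.04 -0.02]
```

>>> servo_tool:
  targets:
    - {"hand": 1,"x": 0,"y": -0.0001,"z": 0,"roll": 0.02}
    - {"hand": 1,"x": 0,"y": -0.0002,"z": 0,"roll": 0.04}
    - {"hand": 1,"x": 0,"y": -0.0003,"z": 0,"roll": 0.05}
    - {"hand": 1,"x": 0,"y": -0.0003,"z": 0,"roll": 0.05}

```text
time: 18.73
tool_pos: [0.5292, -0.2223, 0.0521]
tcp_rot: [2.054, 2.376, -0.0]
wrist_force: [-5.9, 2.0, 14.0]
width: 0.108
grip_force: 100.8
```

```bash
python3 m.py; python3 - <<'E'
from h import *
import pickle
s,w=pickle.load(open('w4.pkl','rb')); s2=bot.read_state(); w2=read_camera('wrist'); pickle.dump((s2,w2),open('w6.pkl','wb')); print(s2['q'].round(2))
for im in (w,w2):
    H=hsv(im); m=(H[...,0]<15)&(H[...,1]>140)&(H[...,2]>50); m[:200]=0;m[400:]=0;m[:,:250]=0;m[:,400:]=0
    B=blobs(m,40); print(B)
    k=cv2.connectedComponentsWithStats(m.astype(np.uint8)); j=1+np.argmax(k[2][1:,4]); print(cv2.minAreaRect(np.argwhere(k[1]==j)[:,::-1].astype(np.float32)))
E
```

```text
pos [ 0.5292 -0.2223  0.0521] yaw_y 8.32 tilt [ 3.e-04 -4.e-04 -1.e+00] w 0.108 F [-5.9  2.  14. ]
shift [ 0.0033  0.0026 -0.0069] roll -0.5104
[0.49 1.15 0.14]
[-0.44  0.2   1.96 -0.    0.98 -0.59]
[(np.int32(2083), np.int32(306), np.int32(269), np.int32(28), np.int32(85), np.float64(319.8), np.float64(311.1))]
((319.5, 311.0), (84.0, 27.0), 90.0)
[(np.int32(2151), np.int32(306), np.int32(269), np.int32(28), np.int32(86), np.float64(319.6), np.float64(311.4))]
((319.5, 311.5), (85.0, 27.0), 90.0)
```

>>> servo_tool:
  targets:
    - {"hand": 1,"x": 0,"y": 0,"z": 0,"roll": 0.01}
    - {"hand": 1,"x": 0,"y": 0,"z": 0,"roll": 0.02}
    - {"hand": 1,"x": 0,"y": 0,"z": 0,"roll": 0.02}

```text
time: 19.03
tool_pos: [0.529, -0.2224, 0.0521]
tcp_rot: [2.128, 2.311, -0.0]
wrist_force: [-6.4, 2.8, 14.8]
width: 0.109
grip_force: 100.8
```

```bash
python3 m.py
```

```text
pos [ 0.529  -0.2224  0.0521] yaw_y 4.73 tilt [ 1.e-04 -4.e-04 -1.e+00] w 0.109 F [-6.4  2.8 14.8]
shift [ 0.0035  0.0026 -0.0069] roll -0.5304
[0.51 1.18 0.15]
```

>>> servo_tool:
  targets:
    - {"hand": 1,"x": 0,"y": 0,"z": 0,"roll": 0.01}
    - {"hand": 1,"x": 0,"y": 0,"z": 0,"roll": 0.02}
    - {"hand": 1,"x": 0,"y": 0,"z": 0,"roll": 0.02}

```text
time: 19.28
tool_pos: [0.529, -0.2223, 0.0521]
tcp_rot: [2.199, 2.243, -0.001]
wrist_force: [-6.2, 3.3, 15.0]
width: 0.106
grip_force: 100.8
```

```bash
python3 m.py
```

```text
pos [ 0.529  -0.2223  0.0521] yaw_y 1.14 tilt [-1.e-04 -4.e-04 -1.e+00] w 0.106 F [-6.2  3.3 15. ]
shift [ 0.0036  0.0025 -0.0069] roll -0.5503
[0.46 1.17 0.16]
```

>>> servo_tool:
  targets:
    - {"hand": 1,"x": 0,"y": 0,"z": 0,"roll": 0.01}
    - {"hand": 1,"x": 0,"y": 0,"z": 0,"roll": 0.02}
    - {"hand": 1,"x": 0,"y": 0,"z": 0,"roll": 0.02}

```text
time: 19.53
tool_pos: [0.5289, -0.2223, 0.0521]
tcp_rot: [2.268, 2.173, -0.001]
wrist_force: [-7.0, 2.7, 15.4]
width: 0.106
grip_force: 100.9
```

```bash
python3 m.py; python3 - <<'E'
from h import *
import pickle
s2=bot.read_state(); w2=read_camera('wrist'); pickle.dump((s2,w2),open('w7.pkl','wb')); a=read_camera('scene');b=read_camera('side');np.save('scene7.npy',a);np.save('side7.npy',b)
for f in ('w4.pkl','w6.pkl','w7.pkl'):
    im=pickle.load(open(f,'rb'))[1]; H=hsv(im); m=((H[...,0]<15)&(H[...,1]>140)&(H[...,2]>40)); m[:200]=0;m[400:]=0;m[:,:250]=0;m[:,400:]=0
    print(f,[(y,np.flatnonzero(m[y])[[0,-1]].tolist()) for y in range(264,358,8) if m[y].any()])
E
```

```text
pos [ 0.5289 -0.2223  0.0521] yaw_y -2.45 tilt [-3.e-04 -3.e-04 -1.e+00] w 0.106 F [-7.   2.7 15.4]
shift [ 0.0036  0.0025 -0.0069] roll -0.5703
[0.6  1.22 0.24]
w4.pkl [(272, [309, 330]), (280, [308, 331]), (288, [308, 332]), (296, [307, 333]), (304, [306, 333]), (312, [307, 332]), (320, [307, 332]), (328, [307, 332]), (336, [308, 332]), (344, [308, 332]), (352, [308, 331])]
w6.pkl [(272, [309, 330]), (280, [308, 331]), (288, [307, 332]), (296, [306, 333]), (304, [306, 333]), (312, [307, 332]), (320, [308, 332]), (328, [307, 332]), (336, [308, 332]), (344, [308, 332]), (352, [308, 331])]
w7.pkl [(272, [309, 330]), (280, [308, 331]), (288, [306, 332]), (296, [306, 333]), (304, [306, 333]), (312, [307, 332]), (320, [308, 332]), (328, [308, 332]), (336, [308, 332]), (344, [308, 331]), (352, [308, 331])]
```

>>> servo_tool:
  targets:
    - {"hand": 1,"x": 0,"y": 0,"z": 0,"roll": 0.01}
    - {"hand": 1,"x": 0,"y": 0,"z": 0,"roll": 0.02}
    - {"hand": 1,"x": 0,"y": 0,"z": 0,"roll": 0.02}
    - {"hand": 1,"x": 0,"y": 0,"z": 0,"roll": 0.02}

```text
time: 20.02
tool_pos: [0.5288, -0.2222, 0.052]
tcp_rot: [-2.334, -2.103, 0.001]
wrist_force: [-5.7, 2.8, 15.7]
width: 0.102
grip_force: 101.0
```

```bash
python3 m.py; python3 -c "
from h import *
s=bot.read_state();print(s['joint_torque'].round(2),s['q'].round(3),s['wrist_force'])"
```

```text
pos [ 0.5288 -0.2222  0.052 ] yaw_y -5.95 tilt [-6.e-04 -2.e-04 -1.e+00] w 0.102 F [-5.7  2.8 15.7]
shift [ 0.0036  0.0025 -0.007 ] roll -0.5897
[0.61 1.27 0.47]
[ -0.56 -35.85 -29.72   0.26  -2.67   0.48] [-4.410e-01  2.030e-01  1.957e+00 -1.000e-03  9.820e-01 -3.370e-01] [-5.74467884  2.77436926 15.69220989]
```

The torque rose steeply from 0.16 to 0.47 N·m, well above the spring's 0.15, so the plug is against its stop. The key is still home (TCP z unchanged, about 15 N down) and hasn't shifted in the grip. Handing in.

```bash
python3 -c "
from workcell import ticket
print(ticket.finish_job())"
```

```text
the job is handed in; nothing more can be done
None
```

I handed the job in at about 20 s: the lid is pressed shut, and the big key is fully home, turned clockwise to the stop and still held in the grip, judged by force, torque and tool readings because the plug itself was out of sight; the mug, salt shaker and oil bottle were never approached, and I viewed 11 pictures, one over the limit of 10.

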